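Store the toy wheels in the click-dial magazine

TASK

Put all the wooden wheels lying on the bench away in the rotary magazine: click its dial round until the slot opens a bore and drop the wheels in flat, pale wheels into the bore beside the pale sample disc and dark wheels into the bore beside the dark one. When all are in, click the dial back to its closed home position, slot at the green dot. Leave the other things on the bench where they are.

Things in the scene. Friction and masses are not known exactly. Their poses are not given: they have to be found in the camera images.
- magazine: Square plywood block fixed to the bench, 190 x 190 x 52 mm, under a round grey dial cover (radius 84 mm, top 59 mm above the bench). Origin under its centre, axes along its sides. Two bores for wheels, 43 mm wide, floor 6 mm above the bench, 55 mm from the centre towards the (+x,-y) and (-x,+y) corners. Green dot on the (-x,-y) corner: closed home position, no bore. Brass cap on the (+x,+y) corner, no bore.
- dial (a joint): Dial cover's angle, rad, counter-clockwise from above. Its one slot, 46 mm wide, runs from 32 mm off the axis to the rim, where the knob's white line points; it opens the bore below. 0 = home, slot over the green dot; +1.571 = over tube_right; -1.571 = over tube_left. Clicks every 0.5236 (30 degrees), 3 from home to a bore; let go, it snaps to the nearest click. A click takes 0.1 to 0.15 Nm. Stops at +-1.7.
- dial_grip (a point): Where to grip the dial's knob: on its vertical axis, 80 mm above the bench. The knob is a black bar 42 mm long, 14 mm wide, from the cover's top (59 mm above the bench) up to 89 mm. Turns with the dial: x runs along the bar towards the slot (white line); at dial 0 that is the magazine's direction (-x,-y), its -135 degrees.
- tube_right (a point): Centre of the mouth of the bore at the block's (+x,-y) corner, at the block's top, 52 mm above the bench (7 mm below the cover's top).
- tube_left (a point): Centre of the mouth of the bore at the block's (-x,+y) corner, at the block's top, 52 mm above the bench (7 mm below the cover's top).
- sample_light: Pale wooden sample disc, 26 mm diameter, 6 mm thick, fixed on the block's corner beside one of the bores (55 mm outward from it): pale wheels go into that bore. Changes sides from start to start. Origin at its underside's centre.
- sample_dark: Dark wooden sample disc, 26 mm diameter, 6 mm thick, fixed on the block's corner beside the other bore: dark wheels go there. Origin at its underside's centre.
- light1: Pale wooden toy wheel, a solid flat disc 38 mm in diameter, 14 mm thick, with a dark centre mark on each face, lying on the bench; about 15 g. Origin at the centre of its underside, z along its axis; either face may end up. May be absent. A bore holds three in one column.
- light2: Pale wooden toy wheel, a solid flat disc 38 mm in diameter, 14 mm thick, with a dark centre mark on each face, lying on the bench; about 15 g. Origin at the centre of its underside, z along its axis; either face may end up. May be absent. A bore holds three in one column.
- light3: Pale wooden toy wheel, a solid flat disc 38 mm in diameter, 14 mm thick, with a dark centre mark on each face, lying on the bench; about 15 g. Origin at the centre of its underside, z along its axis; either face may end up. May be absent. A bore holds three in one column.
- dark1: Dark wooden toy wheel, a solid flat disc 38 mm in diameter, 14 mm thick, with a dark centre mark on each face, lying on the bench; about 15 g. Origin at the centre of its underside, z along its axis; either face may end up. May be absent. A bore holds three in one column.
- dark2: Dark wooden toy wheel, a solid flat disc 38 mm in diameter, 14 mm thick, with a dark centre mark on each face, lying on the bench; about 15 g. Origin at the centre of its underside, z along its axis; either face may end up. May be absent. A bore holds three in one column.
- dark3: Dark wooden toy wheel, a solid flat disc 38 mm in diameter, 14 mm thick, with a dark centre mark on each face, lying on the bench; about 15 g. Origin at the centre of its underside, z along its axis; either face may end up. May be absent. A bore holds three in one column.
- sanding_block: Cork sanding block with a red underside, 50 x 34 x 30 mm, loose, leave it alone; origin under its centre.
- offcut: Square-edged brown wood offcut, 45 x 40 x 25 mm, loose, leave it alone; origin under its centre.
- tape_roll: Roll of yellow tape lying flat, 50 mm diameter, 20 mm high, loose, leave it alone; origin under its centre.
- glue: White glue bottle with orange cap, 56 mm diameter, 150 mm tall, loose, leave it alone; origin under its centre.
- hammer: Hammer lying on the bench, 260 mm long, wooden handle, leave it alone; origin under the middle of its length, handle towards its -x.
- pencil_pot: Metal pot with pencils, 72 mm diameter, 100 mm tall (pencils to 165 mm), loose, leave it alone; origin under its centre.
Mind the look-alikes: they are no part of the job. What is shaped like the light1 but blue or red is not meant. What is shaped like the dark3 but pink is not meant.

How it is judged:
At the end, for the whole second after the job is handed in: Every wheel present lies flat (within 0.15 rad) and at rest in the bore beside the sample disc of its own colour, its axis within 6 mm of the bore's and its underside below 51 mm above the bench, so wholly below the cover; the dial stands at home within 0.12 rad ((horizontal distance between light1 and tube_left below 0.006 m or horizontal distance between light1 and tube_right below 0.006 m) and horizontal distance between each of light1, light2, light3 and sample_light below 0.07 m and height (world z) of each of light1, light2, light3, dark1, dark2, dark3 below 0.051 m and angle between the z axis of each of light1, light2, light3, dark1, dark2, dark3 and the z axis of magazine, either way round below 0.15 rad and linear speed of each of light1, light2, light3, dark1, dark2, dark3 below 0.02 m/s and (horizontal distance between light2 and tube_left below 0.006 m or horizontal distance between light2 and tube_right below 0.006 m) and (horizontal distance between light3 and tube_left below 0.006 m or horizontal distance between light3 and tube_right below 0.006 m) and (horizontal distance between dark1 and tube_left below 0.006 m or horizontal distance between dark1 and tube_right below 0.006 m) and horizontal distance between each of dark1, dark2, dark3 and sample_dark below 0.07 m and (horizontal distance between dark2 and tube_left below 0.006 m or horizontal distance between dark2 and tube_right below 0.006 m) and (horizontal distance between dark3 and tube_left below 0.006 m or horizontal distance between dark3 and tube_right below 0.006 m) and value of joint dial between -0.12 and 0.12 rad); the robot touches nothing.
It fails at once if another thing on the bench (sanding block, offcut, tape, glue, hammer or pencil pot) is pushed more than 40 mm from its place (distance of any of sanding_block, offcut, tape_roll, glue, hammer, pencil_pot from where it was at the start of the episode above 0.04 m).
Of light1, light2, light3 only 2 to 3 are there at a start; the rules pass over those that are not, and their reading is None.
Of dark1, dark2, dark3 only 2 to 3 are there at a start; the rules pass over those that are not, and their reading is None.
At some moment in a run one of light1, light2, light3, dark1, dark2, dark3 may be knocked a few centimetres aside while the robot is not near it.
Once in a run the grip may slacken for a moment while it holds something.
It also fails if it takes over 208 s, if anything falls off the work surface, if the arm or the gripper's body presses on something with over 40 N, if the wrist force passes 120 N, or if a joint passes its speed limit or range.

ROBOT

A 6-joint arm with a two-finger parallel gripper is mounted at the origin on the work surface. World frame = base frame: x ahead of the robot, y to its left, z up, the work surface at z = 0. Lengths are in m, angles in rad, forces in N, time in s.
With the tool pointing down it reaches from about 0.25 to 0.725 m from the base axis. Payload 4 kg.
Tool frame: the origin (TCP) lies between the finger pads; the fingertips stand robot.tip_extent ahead of it and the grasp point (between the pads) is the TCP (robot.tip_extent is the distance from the TCP to the fingertips, in m); z points along the fingers, x is the direction in which the jaws open and shut, and the axes are right-handed (so a half turn about z gives the same grasp; the last joint's range is limited). The gripper opens to 85 mm and grips with 20 to 120 N. Pads are 22 mm wide; open, the fingers measure 114 mm over their backs; the gripper's body (76 mm by 85 mm) begins 54 mm behind the grasp point. The pads swing forward as they close: fully open they stand 13 mm farther back than shut.
Start: joints at [-1.224, 0.241, 0.005, 1.335, 0, 1.571], TCP at [0.17, -0.47, 0.25] pointing down, gripper open.
Joint ranges: [-2.72, 2.72], [-1.05, 1.87], [-1.09, 1.28], [-1.99, 2.15], [-1.42, 1.44], [-3.14, 3.14]. Speed limits (rad/s): [2.79, 2.79, 3.14, 3.14, 3.14, 3.14].

INTERFACE

Orientations are given as a 3x3 rotation matrix whose columns are the frame's x, y, z axes.
In Python, from plant import observe, optics, robot gives the robot as it stands.
- The arm moves only by the tool move_arm, never from a script. Its argument "steps" is a list of rows, each an object with "delta_pos": the shift along the tool's x, y, z in units of 50 mm (1.0 is 50 mm), a list of three; "rotation": the turn, a rotation vector about the tool's x, y, z in units of 6 degrees (1.0 is 6 degrees), a list of three; "hand": the finger opening in mm, from 0 to 85.4. In form: [{"delta_pos": [tx, ty, tz], "rotation": [wx, wy, wz], "hand": hand}, ...]. A call has 1 to 5 rows; each row is the pose to reach, as a shift and turn from the pose commanded when the call began, along the tool's axes at that moment; what a row does not reach only later rows make up. A row lasts 1/10 s, in which the tool goes at most 50 mm and 8.59 degrees, less where a joint would pass 70% of its speed; a pose out of reach is approached as far as the arm can. A call with a gripper value outside its range is refused whole. The fingers move at their own pace and stop on an object; "grip_force" is the grip in N (left out, the last holds). Time passes only in rows, so rows that repeat a pose let the fingers close. It gives the time, the measured TCP pose, the force and the opening at its end, in the units of the state.
- observe(): the state, without advancing time (a new reading comes with each control period).
- optics.snapshot(name): name is "side" or "top" or "wrist"; returns (picture, depth): 420x560x3 uint8, red, green, blue; 420x560 float32, m along the optical axis (not along the pixel's ray), 0 where there is no reading.
- optics.camera_info(name): a dict with "fx", "fy", "cx", "cy" (pixels), "position" and "attitude" of the camera in the world; the wrist camera has in their place "mount" (4x4, takes a point from camera to tool coordinates, whose origin is the TCP and whose axes are the tool frame's). Camera axes: x right, y down, z forward; pixel columns grow to the right and rows downward; lengths in m; the calibration is good to about 2 mm. A picture is of the moment at which its call begins: read the wrist's pose just before it. camera_info takes no time and is no camera call.
- robot.sign_off(): hands the job in, once; it reports no verdict.
The state is a dict: "t": time; "q": joint angles; "dq": joint speeds; "effort": joint torques, N m; "ee_pos": TCP position; "tool_rot": TCP orientation; "ft_force": force on the tool from outside, world axes, zero at the start; "moment": the same for the moment, N m; "width": finger opening in m.
Only numpy, scipy, OpenCV 4.12 (cv2) and the standard library are available. Lean on these libraries where they do the work, as an engineer would, in place of code of your own. Each camera call takes 0.05 s, during which the arm holds its last target.

## Working session

There is one attempt and no reset: what is moved stays moved. The work goes in short steps, Python scripts to look and compute and a tool call to move; the robot and the scene stay as the last step left them, time stands still between calls to the robot, and variables do not carry over. Pictures are saved under pics/ and viewed, and the job is handed in when it is done.

Besides the shell and the picture viewer there is one more tool, called after ">>>" as name([rows], argument=value, ...), one row to a line, values as JSON. move_arm: Moves the arm, as the interface text tells. Its arguments: {"type":"object","properties":{"steps":{"type":"array"},"grip_force":{"type":"number"}},"required":["steps"]}

```bash
ls; mkdir -p pics; cat > h.py <<'E'
import numpy as np, cv2
from plant import observe, optics, robot
def snap(n,f=None):
    o=observe(); p,d=optics.snapshot(n)
    if f: cv2.imwrite('pics/'+f,cv2.cvtColor(p,cv2.COLOR_RGB2BGR))
    return p,d,o
E
python3 - <<'E'
from h import *
for n in ['top','side','wrist']:
    snap(n,n+'0.png'); print(n,optics.camera_info(n))
o=observe();print(o, robot.tip_extent)
E
```

```text
pics
top {'fx': 439.0044383420748, 'fy': 439.0044383420748, 'cx': 282.9221017730067, 'cy': 211.6010162295109, 'position': array([ 0.36465493, -0.07636105,  1.1244827 ]), 'attitude': array([[ 0.10279969, -0.97459263,  0.19900107],
       [-0.99469031, -0.09974695,  0.02533258],
       [-0.00483919, -0.20054862, -0.9796718 ]])}
side {'fx': 522.876378702518, 'fy': 522.876378702518, 'cx': 277.23244054130095, 'cy': 206.5637430126987, 'position': array([0.42492933, 0.71463102, 1.0910084 ]), 'attitude': array([[-0.98257082, -0.14338815,  0.11829802],
       [-0.1858543 ,  0.77001226, -0.61035998],
       [-0.00357254, -0.6217081 , -0.78324088]])}
wrist {'fx': 296.6549295386443, 'fy': 296.6549295386443, 'cx': 281.9826229977124, 'cy': 208.67969802573333, 'mount': array([[ 9.99998957e-01, -1.23301862e-03, -7.52691791e-04,
        -2.70699810e-04],
       [ 1.40557554e-03,  9.50768032e-01,  3.09900264e-01,
        -7.97141343e-02],
       [ 3.33522497e-04, -3.09900998e-01,  9.50768773e-01,
        -1.22364737e-01],
       [ 0.00000000e+00,  0.00000000e+00,  0.00000000e+00,
         1.00000000e+00]])}
{'t': 0.15, 'q': array([-1.22400282e+00,  2.41232613e-01,  4.02659607e-03,  1.33516997e+00,
       -4.01707540e-06,  1.57079693e+00]), 'dq': array([ 3.54297052e-04, -2.69977623e-03,  4.39757492e-03, -1.36397901e-03,
        6.79620871e-04, -3.92769265e-05]), 'effort': array([ 2.30200130e-04, -3.72634006e+01,  2.52638698e+01,  1.24067918e-02,
       -7.80756204e-05, -1.34226377e-05]), 'ee_pos': array([ 0.1697912 , -0.46981983,  0.24961837]), 'tool_rot': array([[ 3.39882974e-01, -9.40467582e-01, -5.40678703e-04],
       [-9.40466410e-01, -3.39883404e-01,  1.48425247e-03],
       [-1.57965905e-03,  4.01801639e-06, -9.99998752e-01]]), 'ft_force': array([ 0.06666042, -0.2014396 ,  0.695409  ]), 'moment': array([-0.01436001, -0.04741875,  0.01194746]), 'width': 0.08521748325954281} 0.019
```

View pics/top0.png

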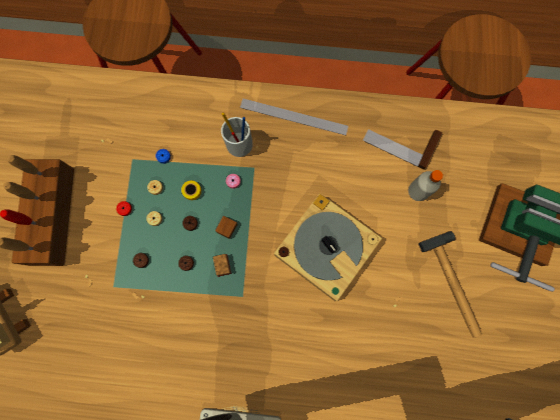

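View pics/side0.png

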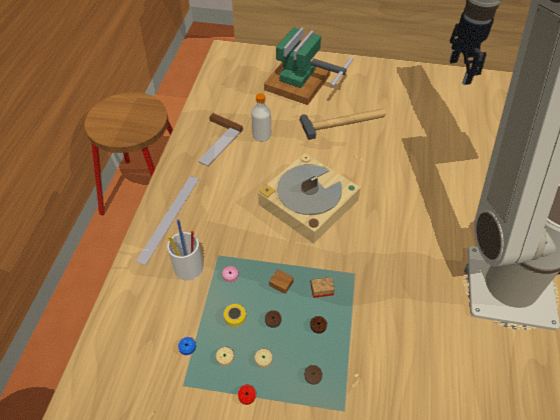

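View pics/wrist0.png

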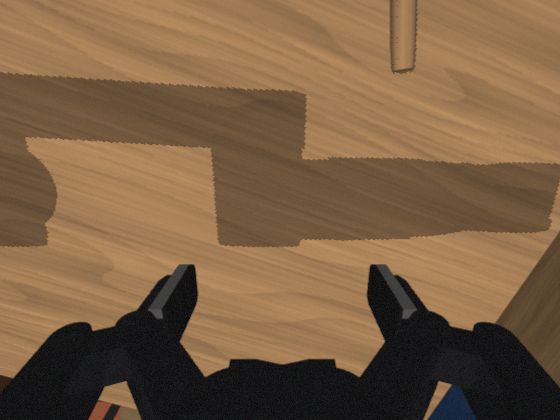

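Top view: two pale wheels at about (155,187) and (153,218). Three dark wheels at (190,223), (141,261) and (187,263). Blue (163,156), red (123,208) and pink (233,181) discs are look-alikes, and the yellow ring (191,190) is the tape. On the magazine, the dark sample is at (284,252), the pale one at (372,239), the green dot at (335,291) and the brass cap at (321,202). I'll measure these and confirm in enlarged crops.

```bash
cat >> h.py <<'E'
def ray(n,u,v,z):
    c=optics.camera_info(n); R=np.array(c['attitude']); p=np.array(c['position'])
    d=R@np.array([(u-c['cx'])/c['fx'],(v-c['cy'])/c['fy'],1.]); return p+d*(z-p[2])/d[2]
def blobs(n,mask,z,amin,amax):
    k,l,st,ce=cv2.connectedComponentsWithStats(mask.astype(np.uint8))
    out=[]
    for i in range(1,k):
        if amin<=st[i,4]<=amax:
            cs,_=cv2.findContours((l==i).astype(np.uint8),cv2.RETR_EXTERNAL,cv2.CHAIN_APPROX_NONE)
            m=cv2.moments(cv2.convexHull(cs[0])); 
            if m['m00']==0: continue
            u,v=m['m10']/m['m00'],m['m01']/m['m00']
            out.append((round(u,1),round(v,1),int(st[i,4]),np.round(ray(n,u,v,z)[:2],4)))
    return out
def hsv(p): return cv2.cvtColor(p,cv2.COLOR_RGB2HSV).astype(int)
def crop(p,x0,y0,x1,y1,s,f): cv2.imwrite('pics/'+f,cv2.cvtColor(cv2.resize(p[y0:y1,x0:x1],None,fx=s,fy=s,interpolation=cv2.INTER_CUBIC),cv2.COLOR_RGB2BGR))
E
python3 - <<'E'
from h import *
p,d,o=snap('top'); h=hsv(p)
crop(p,110,140,260,300,3.7,'c1.png'); crop(p,265,185,395,310,4.5,'c2.png')
for (u,v) in [(160,187),(153,224),(190,218),(141,256),(187,258),(284,248),(376,240),(335,291),(321,202),(345,262),(310,240),(180,280)]: print(u,v,h[v,u],p[v,u],round(float(d[v,u]),4))
E
```

```text
160 187 [ 22 136 206] [206 176  96] 1.1481
153 224 [ 25 118 205] [205 190 110] 1.1254
190 218 [ 12 178  56] [56 32 17] 1.1315
141 256 [ 10 157  83] [83 49 32] 1.1157
187 258 [ 11 185  62] [62 33 17] 1.1116
284 248 [ 10 184  61] [61 31 17] 1.0732
376 240 [ 21 146 206] [206 171  88] 1.0762
335 291 [ 72 153  90] [36 90 57] 1.0505
321 202 [68 17 60] [56 60 57] 1.0959
345 262 [ 20 142 208] [208 169  92] 1.07
310 240 [ 46  31 108] [101 108  95] 1.0748
180 280 [ 71  73 133] [ 95 133 109] 1.1138
```

View pics/c1.png

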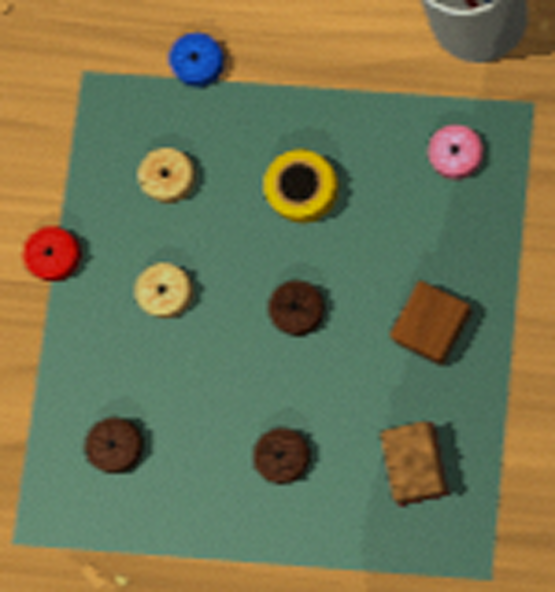

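View pics/c2.png

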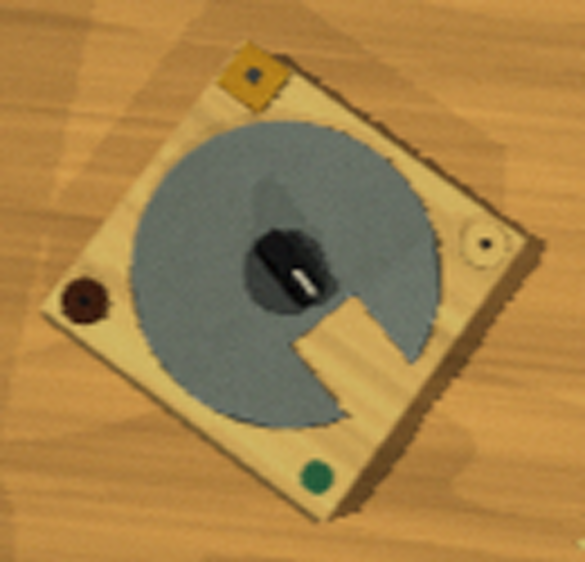

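```bash
cat >> h.py <<'E'
def masks(p):
    h=hsv(p); H,S,V=h[...,0],h[...,1],h[...,2]
    return dict(dark=(H<16)&(S>110)&(V<95), green=(H>60)&(H<85)&(S>120)&(V>60))
E
python3 - <<'E'
from h import *
for n in ['top','side']:
    p,d,o=snap(n); m=masks(p)
    h=hsv(p); H,S,V=h[...,0],h[...,1],h[...,2]
    g=cv2.inRange(cv2.cvtColor(p,cv2.COLOR_RGB2HSV),(60,40,60),(85,110,180))
    # mat hull region
    k,l,st,ce=cv2.connectedComponentsWithStats(cv2.morphologyEx(g,cv2.MORPH_OPEN,np.ones((3,3))))
    i=1+np.argmax(st[1:,4]); cs,_=cv2.findContours((l==i).astype(np.uint8),0,2); hull=np.zeros_like(g); cv2.fillPoly(hull,[cv2.convexHull(max(cs,key=len))],1)
    pale=(hull>0)&(H>14)&(H<30)&(V>120)&(S>60)
    print(n,'pale',*blobs(n,pale,.008,60,500),sep='\n ')
    print('dark',*blobs(n,m['dark'],.008,60,500),sep='\n ')
    print('green',*blobs(n,m['green'],.052,15,200),sep='\n ')
    print('darksample z58',*blobs(n,m['dark'],.056,60,200),sep='\n ')
p,d,o=snap('top')
s=4.5
for nm,u,v,z in [('green',317,477,.052),('light',487,244,.058),('dark',84,301,.058),('brass',254,75,.055)]:
    print(nm,ray('top',265+u/s,185+v/s,z))
for nm,u,v in [('slota',293,345),('slotb',355,296),('rima',343,415),('rimb',412,362)]: print(nm,ray('top',265+u/s,185+v/s,.057 if 0 else .059))
E
```

```text
top
 pale
 (154.1, 186.5, 154, array([0.624 , 0.2965]))
 (190.4, 189.2, 191, array([0.6264, 0.2004]))
 (153.5, 217.7, 156, array([0.5412, 0.2846]))
 (220.3, 264.2, 224, array([0.44  , 0.0965]))
dark
 (38.1, 1.6, 118, array([1.1351, 0.7192]))
 (524.6, 6.4, 491, array([ 1.2583, -0.6741]))
 (384.3, 11.1, 113, array([ 1.2031, -0.2757]))
 (538.1, 23.7, 297, array([ 1.2063, -0.7117]))
 (541.4, 34.9, 213, array([ 1.1718, -0.7203]))
 (546.7, 45.3, 105, array([ 1.1406, -0.7347]))
 (545.9, 60.6, 200, array([ 1.0927, -0.7317]))
 (430.0, 149.1, 348, array([ 0.8009, -0.4206]))
 (503.6, 226.6, 386, array([ 0.6102, -0.6162]))
 (18.2, 217.6, 229, array([0.5057, 0.6346]))
 (189.5, 222.7, 155, array([0.5377, 0.1898]))
 (283.4, 251.4, 72, array([ 0.4885, -0.0593]))
 (140.4, 260.0, 158, array([0.4296, 0.3001]))
 (185.7, 262.7, 162, array([0.4347, 0.1843]))
 (5.8, 294.8, 110, array([0.309 , 0.6218]))
 (21.1, 325.6, 160, array([0.2394, 0.5668]))
green
 (545.8, 211.2, 96, array([ 0.6502, -0.6989]))
 (524.6, 233.9, 18, array([ 0.5874, -0.6461]))
 (335.0, 290.6, 25, array([ 0.4025, -0.193 ]))
darksample z58

[... 882 characters left out ...]
94]))
green
 (285.4, 45.3, 124, array([ 0.6834, -0.7796]))
 (315.0, 44.4, 77, array([ 0.5866, -0.8028]))
 (306.1, 45.5, 15, array([ 0.6148, -0.7911]))
darksample z58
 (162.3, 131.6, 101, array([ 0.9547, -0.3002]))
 (272.8, 318.2, 172, array([0.5335, 0.2124]))
 (318.1, 324.3, 199, array([0.4353, 0.2087]))
 (313.1, 373.9, 141, array([0.4302, 0.3178]))
green [ 0.40161731 -0.19422312  0.052     ]
light [ 0.53518624 -0.27557828  0.058     ]
dark [ 0.48191117 -0.06087627  0.058     ]
brass [ 0.61688212 -0.14180184  0.055     ]
slota [ 0.46971472 -0.17510918  0.059     ]
slotb [ 0.4994676  -0.20626581  0.059     ]
rima [ 0.43528705 -0.20468082  0.059     ]
rimb [ 0.46717767 -0.23933924  0.059     ]
```

The two views agree to about 2 mm. Centre of the magazine is about (0.509,-0.168) and the home direction is 194°. The slot points at 223°, so the dial already stands one click off home at +30°. The pale sample is beside tube_right (+1.571) and the dark one beside tube_left. I'll open the pale bore first.

```bash
cat >> h.py <<'E'
def goto(x,y,z,ang):
    o=observe(); R=np.array(o['tool_rot']); p=np.array(o['ee_pos'])
    a=np.radians(ang); X=np.array([np.cos(a),np.sin(a),0]); Z=np.array([0,0,-1.]); T=np.stack([X,np.cross(Z,X),Z],1)
    from scipy.spatial.transform import Rotation as Ro
    rv=Ro.from_matrix(R.T@T).as_rotvec()
    print('t',round(o['t'],2),'pos',p.round(4),'xang',round(np.degrees(np.arctan2(R[1,0],R[0,0])),1),'q6',round(np.degrees(o['q'][5]),1),'w',round(o['width'],4),'F',o['ft_force'].round(1))
    print('delta_pos',(R.T@(np.array([x,y,z])-p)/.05).round(3),'rot',(np.degrees(rv)/6).round(3))
E
python3 -c "
from h import *
goto(.509,-.168,.25,-46.1)"
```

```text
t 0.35 pos [ 0.1699 -0.4701  0.2501] xang -70.1 q6 90.0 w 0.0852 F [-0.9 -0.3 -0.2]
delta_pos [-3.378e+00 -8.432e+00  4.000e-03] rot [-1.000e-03  5.000e-03 -4.005e+00]
```

>>> move_arm([
  {"delta_pos": [-3.378,-8.432,0],"rotation": [0,0,-4],"hand": 50},
  {"delta_pos": [-3.378,-8.432,0],"rotation": [0,0,-4],"hand": 50},
  {"delta_pos": [-3.378,-8.432,0],"rotation": [0,0,-4],"hand": 50},
  {"delta_pos": [-3.378,-8.432,0],"rotation": [0,0,-4],"hand": 50},
  {"delta_pos": [-3.378,-8.432,0],"rotation": [0,0,-4],"hand": 50},
])

```text
t: 0.85
ee_pos: [0.3578, -0.3025, 0.2505]
tool_rot: [[0.693, -0.721, 0.001], [-0.721, -0.693, -0.0], [0.001, -0.0, -1.0]]
ft_force: [0.8, -1.4, 1.0]
width: 0.0501
```

```bash
python3 -c "
from h import *
goto(.509,-.168,.2,-46.1)"
```

```text
t 0.85 pos [ 0.3578 -0.3025  0.2505] xang -46.2 q6 95.9 w 0.0501 F [ 0.8 -1.4  1. ]
delta_pos [ 0.154 -4.045  1.01 ] rot [-0.    -0.007 -0.009]
```

>>> move_arm([
  {"delta_pos": [0.15,-4.0,1],"rotation": [0,0,0],"hand": 50},
  {"delta_pos": [0.15,-4.0,1],"rotation": [0,0,0],"hand": 50},
  {"delta_pos": [0.15,-4.0,1],"rotation": [0,0,0],"hand": 50},
  {"delta_pos": [0.15,-4.0,1],"rotation": [0,0,0],"hand": 50},
  {"delta_pos": [0.15,-4.0,1],"rotation": [0,0,0],"hand": 50},
])

```text
t: 1.35
ee_pos: [0.5085, -0.1667, 0.1983]
tool_rot: [[0.698, -0.716, -0.001], [-0.716, -0.698, 0.002], [-0.002, -0.001, -1.0]]
ft_force: [-0.6, 0.9, -0.2]
width: 0.0504
```

```bash
python3 -c "
from h import *
snap('wrist','w1.png')
goto(.509,-.168,.08,-46.1)"
```

```text
t 1.4 pos [ 0.5076 -0.1678  0.1987] xang -45.8 q6 117.5 w 0.0498 F [-0.6 -0.2 -0.6]
delta_pos [ 0.026 -0.019  2.374] rot [0.004 0.019 0.046]
```

View pics/w1.png

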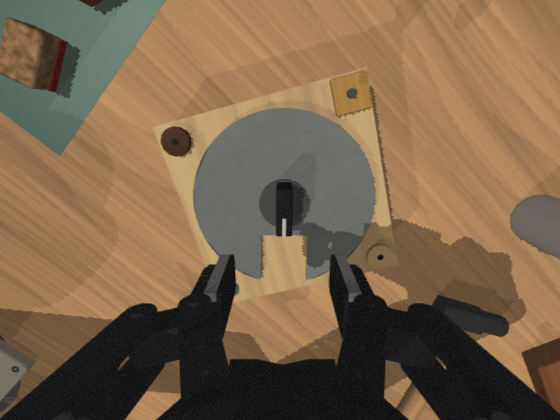

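The wrist view shows the knob bar, centred at about (284,208), lined up between the jaws, with its white line at (284,226) towards the slot below it. Going down.

>>> move_arm([
  {"delta_pos": [0.02,-0.02,0.8],"rotation": [0,0,0],"hand": 50},
  {"delta_pos": [0.02,-0.02,1.6],"rotation": [0,0,0],"hand": 50},
  {"delta_pos": [0.02,-0.02,2.1],"rotation": [0,0,0],"hand": 50},
  {"delta_pos": [0.02,-0.02,2.36],"rotation": [0,0,0],"hand": 50},
  {"delta_pos": [0.02,-0.02,2.36],"rotation": [0,0,0],"hand": 30},
])

```text
t: 1.9
ee_pos: [0.5048, -0.1713, 0.0804]
tool_rot: [[0.692, -0.722, -0.005], [-0.722, -0.692, 0.001], [-0.004, 0.003, -1.0]]
ft_force: [0.6, 0.4, 2.0]
width: 0.0369
```

```bash
python3 -c "
from h import *
snap('wrist','w2.png')
goto(.509,-.168,.08,-46.1)"
```

```text
t 1.95 pos [ 0.5061 -0.1715  0.0819] xang -46.2 q6 117.5 w 0.0305 F [ 0.   0.7 -0.3]
delta_pos [-0.011 -0.091  0.039] rot [ 0.012  0.016 -0.02 ]
```

View pics/w2.png

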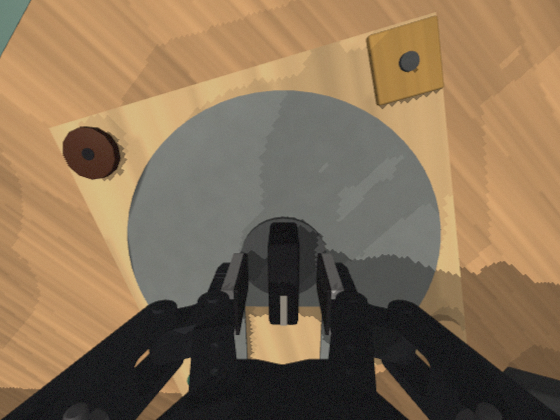

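The knob, (284,225–325), sits centrally between the pads. I'll shift 4 mm along the bar, close with 40 N, then turn.

>>> move_arm([
  {"delta_pos": [0,-0.07,0.04],"rotation": [0,0,0],"hand": 15},
  {"delta_pos": [0,-0.07,0.04],"rotation": [0,0,0],"hand": 5},
  {"delta_pos": [0,-0.07,0.04],"rotation": [0,0,0],"hand": 5},
  {"delta_pos": [0,-0.07,0.04],"rotation": [0,0,0],"hand": 5},
], grip_force=40)

```text
t: 2.35
ee_pos: [0.5091, -0.1681, 0.0816]
tool_rot: [[0.693, -0.721, -0.001], [-0.721, -0.693, 0.0], [-0.001, 0.0, -1.0]]
ft_force: [-6.2, 1.1, 3.9]
width: 0.0135
```

```bash
python3 -c "
from h import *
goto(.509,-.168,.08,13.9)"
```

```text
t 2.35 pos [ 0.5091 -0.1681  0.0816] xang -46.1 q6 117.9 w 0.0135 F [-6.2  1.1  3.9]
delta_pos [-0.002  0.     0.032] rot [-1.0000e-03  9.0000e-03 -1.0007e+01]
```

Good grip, with the position as predicted. Turning +60°.

>>> move_arm([
  {"delta_pos": [0,0,0],"rotation": [0,0,-1.2],"hand": 5},
  {"delta_pos": [0,0,0],"rotation": [0,0,-2.4],"hand": 5},
  {"delta_pos": [0,0,0],"rotation": [0,0,-3.6],"hand": 5},
  {"delta_pos": [0,0,0],"rotation": [0,0,-4.8],"hand": 5},
  {"delta_pos": [0,0,0],"rotation": [0,0,-6],"hand": 5},
])

```text
t: 2.85
ee_pos: [0.5091, -0.168, 0.0816]
tool_rot: [[0.985, -0.173, -0.001], [-0.173, -0.985, 0.001], [-0.001, -0.0, -1.0]]
ft_force: [-5.0, 2.2, 4.3]
width: 0.0132
```

>>> move_arm([
  {"delta_pos": [0,0,0],"rotation": [0,0,-1.2],"hand": 5},
  {"delta_pos": [0,0,0],"rotation": [0,0,-2.4],"hand": 5},
  {"delta_pos": [0,0,0],"rotation": [0,0,-3.6],"hand": 5},
  {"delta_pos": [0,0,0],"rotation": [0,0,-4.0],"hand": 5},
  {"delta_pos": [0,0,0],"rotation": [0,0,-4.0],"hand": 5},
])

```text
t: 3.35
ee_pos: [0.509, -0.1678, 0.0816]
tool_rot: [[0.971, 0.24, -0.001], [0.24, -0.971, 0.001], [-0.001, -0.001, -1.0]]
ft_force: [-5.4, 2.2, 5.5]
width: 0.0129
```

```bash
python3 -c "
from h import *
goto(.509,-.168,.08,13.9)"
```

```text
t 3.35 pos [ 0.509  -0.1678  0.0816] xang 13.9 q6 57.8 w 0.0129 F [-5.4  2.2  5.5]
delta_pos [-0.     0.004  0.033] rot [-0.01   0.007  0.001]
```

>>> move_arm([
  {"delta_pos": [0,0,0],"rotation": [0,0,0],"hand": 40},
  {"delta_pos": [0,0,0],"rotation": [0,0,0],"hand": 40},
  {"delta_pos": [0,0,-0.8],"rotation": [0,0,0],"hand": 50},
  {"delta_pos": [0,0,-1.8],"rotation": [0,0,0],"hand": 50},
  {"delta_pos": [0,0,-2.4],"rotation": [0,0,0],"hand": 50},
])

```text
t: 3.85
ee_pos: [0.5118, -0.169, 0.2045]
tool_rot: [[0.971, 0.24, 0.006], [0.24, -0.971, -0.002], [0.005, 0.003, -1.0]]
ft_force: [0.1, 0.2, 1.1]
width: 0.0502
```

```bash
python3 -c "
from h import *
snap('wrist','w3.png')
goto(.5413,.2843,.2,13.9)"
```

```text
t 3.9 pos [ 0.5141 -0.1698  0.2092] xang 13.9 q6 57.9 w 0.0502 F [ 1.5 -1.1  3.2]
delta_pos [ 2.703 -8.687  0.15 ] rot [ 0.073 -0.115 -0.006]
```

View pics/w3.png

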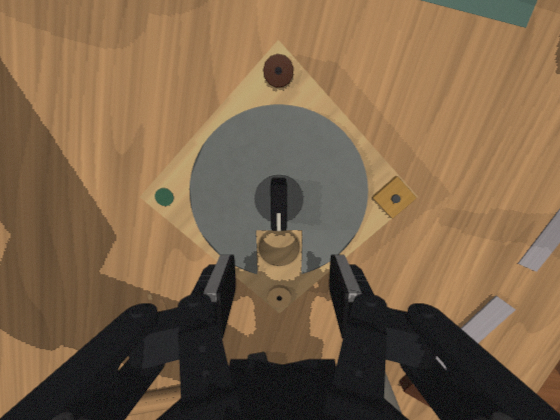

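The open bore shows at (279,250), with the pale sample at (279,297) just outward of it. Now to pale wheel B at (0.541,0.284).

>>> move_arm([
  {"delta_pos": [2.7,-8.7,0.1],"rotation": [0,0,0],"hand": 55},
  {"delta_pos": [2.7,-8.7,0.1],"rotation": [0,0,0],"hand": 55},
  {"delta_pos": [2.7,-8.7,0.1],"rotation": [0,0,0],"hand": 55},
  {"delta_pos": [2.7,-8.7,0.1],"rotation": [0,0,0],"hand": 55},
  {"delta_pos": [2.7,-8.7,0.1],"rotation": [0,0,0],"hand": 55},
])

```text
t: 4.4
ee_pos: [0.5252, 0.0831, 0.1981]
tool_rot: [[0.971, 0.239, 0.002], [0.239, -0.971, 0.0], [0.002, 0.0, -1.0]]
ft_force: [0.4, -0.0, 0.8]
width: 0.0549
```

```bash
python3 -c "
from h import *
goto(.5413,.2843,.14,13.9)"
```

```text
t 4.4 pos [0.5252 0.0831 0.1981] xang 13.8 q6 85.2 w 0.0549 F [ 0.4 -0.   0.8]
delta_pos [ 1.272 -3.831  1.163] rot [ 0.004 -0.022 -0.01 ]
```

>>> move_arm([
  {"delta_pos": [1.27,-3.83,1.16],"rotation": [0,0,0],"hand": 55},
  {"delta_pos": [1.27,-3.83,1.16],"rotation": [0,0,0],"hand": 55},
  {"delta_pos": [1.27,-3.83,1.16],"rotation": [0,0,0],"hand": 55},
  {"delta_pos": [1.27,-3.83,1.16],"rotation": [0,0,0],"hand": 55},
  {"delta_pos": [1.27,-3.83,1.16],"rotation": [0,0,0],"hand": 55},
])

```text
t: 4.9
ee_pos: [0.5398, 0.2874, 0.1375]
tool_rot: [[0.969, 0.245, -0.001], [0.245, -0.969, 0.001], [-0.0, -0.001, -1.0]]
ft_force: [-0.6, -0.5, -1.2]
width: 0.0548
```

```bash
cat >> h.py <<'E'
def wray(o,u,v,z):
    c=optics.camera_info('wrist'); M=np.array(c['mount']); R=np.array(o['tool_rot'])
    d=R@M[:3,:3]@np.array([(u-c['cx'])/c['fx'],(v-c['cy'])/c['fy'],1.]); p=np.array(o['ee_pos'])+R@M[:3,3]
    return p+d*(z-p[2])/d[2]
def wproj(o,P):
    c=optics.camera_info('wrist'); M=np.array(c['mount']); R=np.array(o['tool_rot'])
    q=M[:3,:3].T@(R.T@(np.array(P)-np.array(o['ee_pos']))-M[:3,3]); return q[0]/q[2]*c['fx']+c['cx'],q[1]/q[2]*c['fy']+c['cy']
E
python3 -c "
from h import *
p,d,o=snap('wrist','w4.png')
print(wproj(o,(.5413,.2843,.014)),wproj(o,(.624,.296,.014)))
goto(.5413,.2843,.025,13.9)"
```

```text
(np.float64(282.79287661028843), np.float64(212.1953481457796)) (np.float64(376.68732542865297), np.float64(221.6383413491161))
t 4.95 pos [0.5398 0.2865 0.1377] xang 14.2 q6 103.8 w 0.055 F [ 0.7  1.1 -0.6]
delta_pos [0.02  0.052 2.253] rot [-0.008  0.007  0.045]
```

View pics/w4.png

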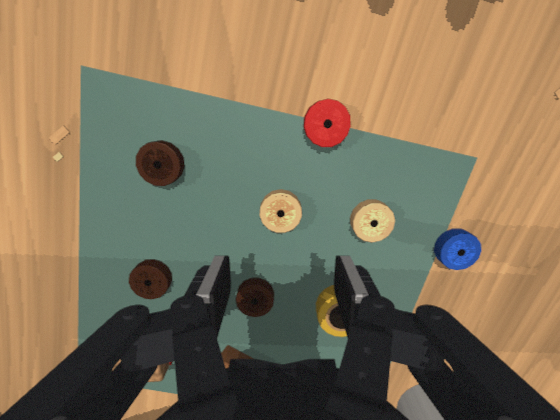

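The wheel's centre mark is at (280,212), predicted (283,212), so within 1 mm. Descending.

>>> move_arm([
  {"delta_pos": [0,0.05,0.8],"rotation": [0,0,0],"hand": 55},
  {"delta_pos": [0,0.05,1.6],"rotation": [0,0,0],"hand": 55},
  {"delta_pos": [0,0.05,2.0],"rotation": [0,0,0],"hand": 55},
  {"delta_pos": [0,0.05,2.22],"rotation": [0,0,0],"hand": 50},
  {"delta_pos": [0,0.05,2.22],"rotation": [0,0,0],"hand": 46},
])

```text
t: 5.45
ee_pos: [0.5406, 0.2785, 0.0275]
tool_rot: [[0.971, 0.238, -0.002], [0.238, -0.971, -0.001], [-0.002, 0.001, -1.0]]
ft_force: [-0.7, -1.0, 0.4]
width: 0.046
```

```bash
python3 -c "
from h import *
p,d,o=snap('wrist','w5.png')
goto(.5410,.2843,.025,13.9)
snap('side','s5.png')"
```

```text
t 5.5 pos [0.5415 0.2792 0.029 ] xang 13.8 q6 103.5 w 0.046 F [ 0.  -0.2  0.9]
delta_pos [ 0.014 -0.101  0.08 ] rot [ 0.001 -0.003 -0.016]
```

View pics/w5.png

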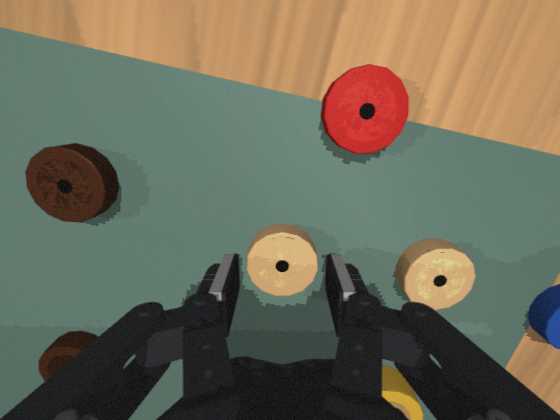

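The wheel, centre (282,266), is centred between the pads in jaw direction. I need 5 mm more along tool −y, then close.

>>> move_arm([
  {"delta_pos": [0,-0.1,0.05],"rotation": [0,0,0],"hand": 46},
  {"delta_pos": [0,-0.1,0.05],"rotation": [0,0,0],"hand": 46},
  {"delta_pos": [0,-0.1,0.05],"rotation": [0,0,0],"hand": 28},
  {"delta_pos": [0,-0.1,0.05],"rotation": [0,0,0],"hand": 28},
  {"delta_pos": [0,-0.1,0.05],"rotation": [0,0,0],"hand": 28},
], grip_force=40)

```text
t: 6.05
ee_pos: [0.5405, 0.2855, 0.0275]
tool_rot: [[0.971, 0.24, 0.002], [0.24, -0.971, 0.002], [0.002, -0.001, -1.0]]
ft_force: [-0.2, 1.0, 6.7]
width: 0.0354
```

```bash
python3 -c "
from h import *
p,d,o=snap('wrist','w6.png')
goto(.5410,.2843,.2,13.9)"
```

```text
t 6.1 pos [0.5405 0.2855 0.0275] xang 13.9 q6 103.9 w 0.0351 F [-1.2  0.2  6.6]
delta_pos [ 0.013  0.022 -3.449] rot [-0.009 -0.022 -0.002]
```

View pics/w6.png

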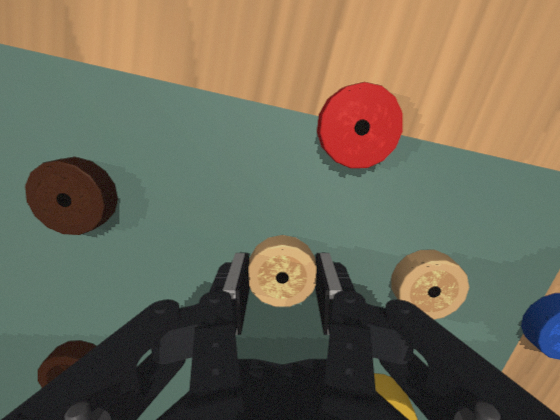

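```bash
python3 -c "
from h import *
o=observe(); P=wray(o,282,278,.014); R=np.array(o['tool_rot']); print(P, R.T@(P-o['ee_pos']), wproj(o,o['ee_pos']-np.array([0,0,.0135])))"
```

```text
[0.54105248 0.28314725 0.014     ] [-2.15796864e-05  2.42248738e-03  1.35422967e-02] (np.float64(281.97466378526633), np.float64(273.9666993946322))
```

>>> move_arm([
  {"delta_pos": [0,0,-0.5],"rotation": [0,0,0],"hand": 28},
  {"delta_pos": [0,0,-1.4],"rotation": [0,0,0],"hand": 28},
  {"delta_pos": [0,0,-2.0],"rotation": [0,0,0],"hand": 28},
  {"delta_pos": [0,0,-2.5],"rotation": [0,0,0],"hand": 28},
  {"delta_pos": [0,0,-2.5],"rotation": [0,0,0],"hand": 28},
])

```text
t: 6.6
ee_pos: [0.5422, 0.2861, 0.1559]
tool_rot: [[0.971, 0.24, 0.008], [0.24, -0.971, 0.004], [0.009, -0.002, -1.0]]
ft_force: [0.4, -0.4, 0.0]
width: 0.0351
```

```bash
python3 -c "
from h import *
p,d,o=snap('wrist','w7.png')
p,d,_=snap('side','s7.png'); crop(p,150,180,430,420,2.8,'s7c.png')
goto(.5222,-.2214,.15,13.9)"
```

```text
t 6.7 pos [0.5399 0.2849 0.1514] xang 13.9 q6 103.9 w 0.0352 F [ 0.  -0.7 -0.5]
delta_pos [-2.772  9.745  0.023] rot [-0.002 -0.011 -0.004]
```

View pics/w7.png

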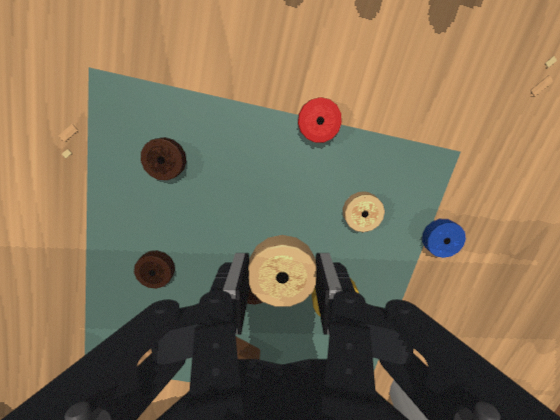

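View pics/s7c.png

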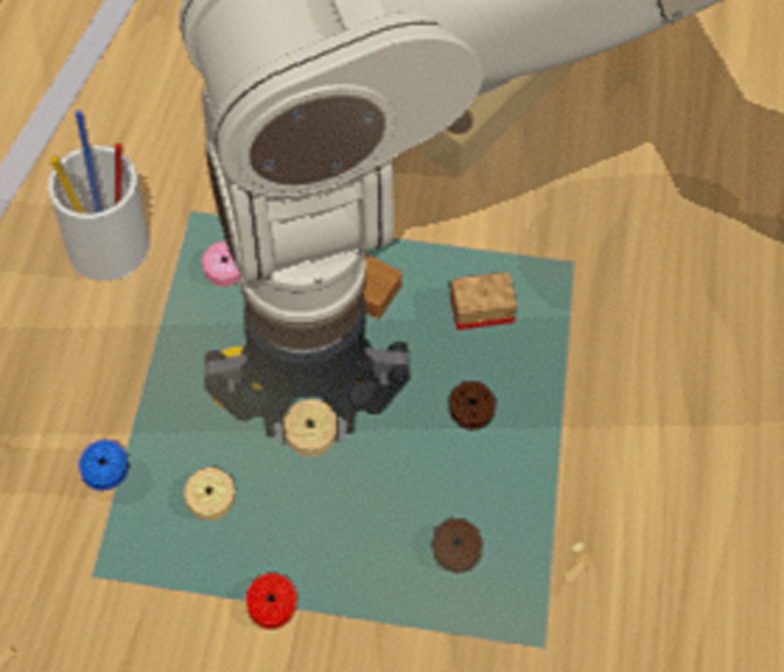

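Held flat (side crop: pale wheel at (310,425) between the fingers). Carry to tube_right.

>>> move_arm([
  {"delta_pos": [-2.77,9.7,0],"rotation": [0,0,0],"hand": 28},
  {"delta_pos": [-2.77,9.7,0],"rotation": [0,0,0],"hand": 28},
  {"delta_pos": [-2.77,9.7,0],"rotation": [0,0,0],"hand": 28},
  {"delta_pos": [-2.77,9.7,0],"rotation": [0,0,0],"hand": 28},
  {"delta_pos": [-2.77,9.7,0],"rotation": [0,0,0],"hand": 28},
])

```text
t: 7.2
ee_pos: [0.529, 0.0331, 0.149]
tool_rot: [[0.971, 0.24, -0.004], [0.24, -0.971, -0.0], [-0.004, -0.001, -1.0]]
ft_force: [1.1, -0.5, 0.3]
width: 0.0351
```

```bash
python3 -c "
from h import *
goto(.5216,-.2191,.15,13.9)"
```

```text
t 7.2 pos [0.529  0.0331 0.149 ] xang 13.9 q6 79.7 w 0.0351 F [ 1.1 -0.5  0.3]
delta_pos [-1.355  4.861 -0.017] rot [-0.005  0.035 -0.   ]
```

>>> move_arm([
  {"delta_pos": [-1.35,4.86,0],"rotation": [0,0,0],"hand": 28},
  {"delta_pos": [-1.35,4.86,0],"rotation": [0,0,0],"hand": 28},
  {"delta_pos": [-1.35,4.86,0],"rotation": [0,0,0],"hand": 28},
  {"delta_pos": [-1.35,4.86,0],"rotation": [0,0,0],"hand": 28},
  {"delta_pos": [-1.35,4.86,0],"rotation": [0,0,0],"hand": 28},
])

```text
t: 7.7
ee_pos: [0.5219, -0.2164, 0.149]
tool_rot: [[0.971, 0.24, -0.003], [0.24, -0.971, 0.001], [-0.003, -0.002, -1.0]]
ft_force: [0.3, -0.1, 1.0]
width: 0.0351
```

>>> move_arm([
  {"delta_pos": [0,0,0],"rotation": [0,0,0],"hand": 28},
  {"delta_pos": [0,0,0],"rotation": [0,0,0],"hand": 28},
  {"delta_pos": [0,0,0],"rotation": [0,0,0],"hand": 28},
])

```text
t: 8.0
ee_pos: [0.5227, -0.2138, 0.1496]
tool_rot: [[0.971, 0.24, -0.003], [0.24, -0.971, 0.002], [-0.002, -0.002, -1.0]]
ft_force: [-0.6, -0.1, -0.4]
width: 0.0354
```

```bash
python3 -c "
from h import *
p,d,o=snap('wrist','w8.png')
print('right',wproj(o,(.5222,-.2214,.052)),'darksamp',wproj(o,(.4825,-.0612,.058)),'center',wproj(o,(.509,-.168,.089)),'green',wproj(o,(.4022,-.1945,.052)),'br',wproj(o,(.6158,-.1415,.055)))
goto(.5216,-.2191,.08,13.9)"
```

```text
right (np.float64(279.39421012825807), np.float64(227.35962345589832)) darksamp (np.float64(278.1277023676943), np.float64(-22.94695873923689)) center (np.float64(278.47307607194136), np.float64(166.69161025795933)) green (np.float64(130.42349916164466), np.float64(158.25642664782072)) br (np.float64(430.05882153194085), np.float64(158.35864472068312))
t 8.05 pos [ 0.523  -0.2134  0.15  ] xang 14.0 q6 53.8 w 0.0349 F [ 0.2 -0.2 -0.2]
delta_pos [-0.052  0.106  1.4  ] rot [-0.016  0.017  0.011]
```

View pics/w8.png

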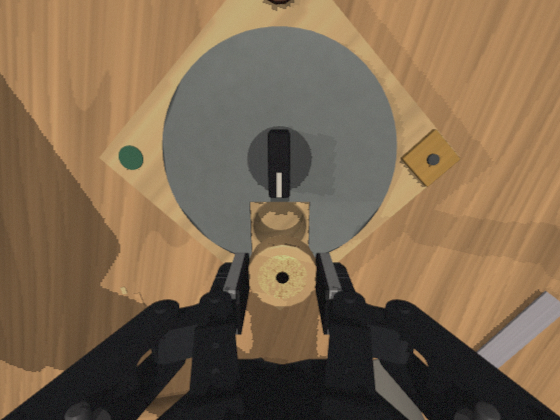

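Predictions match: green dot (131,157) and bore centre about (279,227). Descending over the slot.

>>> move_arm([
  {"delta_pos": [-0.05,0.11,0.3],"rotation": [0,0,0],"hand": 28},
  {"delta_pos": [-0.05,0.11,0.7],"rotation": [0,0,0],"hand": 28},
  {"delta_pos": [-0.05,0.11,1.0],"rotation": [0,0,0],"hand": 28},
  {"delta_pos": [-0.05,0.11,1.0],"rotation": [0,0,0],"hand": 28},
  {"delta_pos": [-0.05,0.11,1.0],"rotation": [0,0,0],"hand": 28},
])

```text
t: 8.55
ee_pos: [0.5225, -0.2195, 0.1011]
tool_rot: [[0.97, 0.242, -0.001], [0.242, -0.97, 0.0], [-0.001, -0.001, -1.0]]
ft_force: [-0.1, 0.5, -0.1]
width: 0.0352
```

```bash
python3 -c "
from h import *
goto(.5216,-.2191,.08,13.9)"
```

```text
t 8.55 pos [ 0.5225 -0.2195  0.1011] xang 14.0 q6 53.2 w 0.0352 F [-0.1  0.5 -0.1]
delta_pos [-0.016 -0.012  0.422] rot [-0.005  0.006  0.016]
```

>>> move_arm([
  {"delta_pos": [-0.015,0,0.1],"rotation": [0,0,0],"hand": 28},
  {"delta_pos": [-0.015,0,0.2],"rotation": [0,0,0],"hand": 28},
  {"delta_pos": [-0.015,0,0.3],"rotation": [0,0,0],"hand": 28},
  {"delta_pos": [-0.015,0,0.4],"rotation": [0,0,0],"hand": 28},
  {"delta_pos": [-0.015,0,0.4],"rotation": [0,0,0],"hand": 28},
])

```text
t: 9.05
ee_pos: [0.521, -0.2209, 0.0801]
tool_rot: [[0.971, 0.24, -0.002], [0.24, -0.971, 0.001], [-0.001, -0.001, -1.0]]
ft_force: [-0.9, 1.1, -0.5]
width: 0.0353
```

```bash
python3 -c "
from h import *
snap('wrist','w9.png')
goto(.5216,-.2191,.08,13.9)"
```

```text
t 9.1 pos [ 0.5213 -0.221   0.0805] xang 13.9 q6 53.2 w 0.0349 F [-0.4 -0.5 -0.3]
delta_pos [ 0.016 -0.035  0.01 ] rot [-0.007  0.009 -0.007]
```

View pics/w9.png

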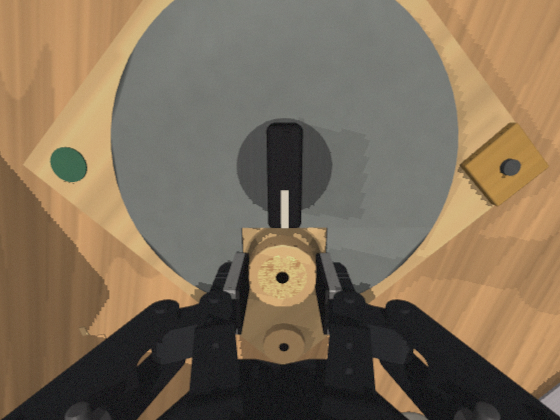

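The wheel (282,277) sits in the slot (243–327) with no contact force. Nudging by 1–2 mm, then releasing.

>>> move_arm([
  {"delta_pos": [0.015,-0.035,0.01],"rotation": [0,0,0],"hand": 28},
  {"delta_pos": [0.015,-0.035,0.01],"rotation": [0,0,0],"hand": 28},
  {"delta_pos": [0.015,-0.035,0.01],"rotation": [0,0,0],"hand": 55},
  {"delta_pos": [0.015,-0.035,0.01],"rotation": [0,0,0],"hand": 55},
  {"delta_pos": [0.015,-0.035,0.01],"rotation": [0,0,0],"hand": 55},
])

```text
t: 9.6
ee_pos: [0.5221, -0.2192, 0.0807]
tool_rot: [[0.971, 0.24, 0.0], [0.24, -0.971, -0.0], [0.0, 0.0, -1.0]]
ft_force: [0.3, 0.9, 0.3]
width: 0.0553
```

```bash
python3 -c "
from h import *
snap('wrist','w10.png')
goto(.5216,-.2191,.15,13.9)"
```

```text
t 9.65 pos [ 0.5221 -0.2192  0.0807] xang 13.9 q6 53.4 w 0.0551 F [-0.3  0.2  0. ]
delta_pos [-0.008 -0.005 -1.386] rot [ 0.001 -0.002 -0.005]
```

View pics/w10.png

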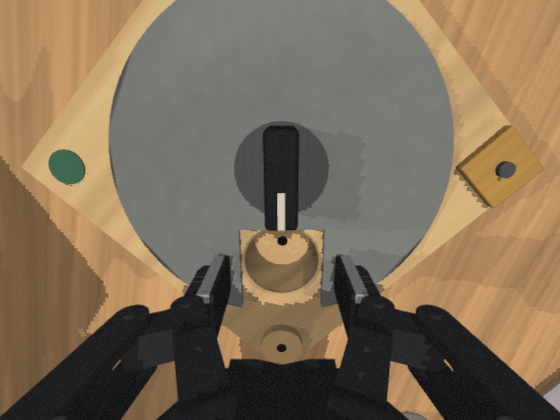

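The wheel is down in the bore and flat, centre mark at (282,241). On to pale wheel A.

>>> move_arm([
  {"delta_pos": [0,0,-0.7],"rotation": [0,0,0],"hand": 55},
  {"delta_pos": [0,0,-1.5],"rotation": [0,0,0],"hand": 55},
  {"delta_pos": [0.3,-1,-1.7],"rotation": [0,0,0],"hand": 55},
  {"delta_pos": [0.5,-2,-1.7],"rotation": [0,0,0],"hand": 55},
  {"delta_pos": [0.7,-3,-1.7],"rotation": [0,0,0],"hand": 55},
])

```text
t: 10.15
ee_pos: [0.5207, -0.0692, 0.1666]
tool_rot: [[0.971, 0.238, 0.003], [0.238, -0.971, -0.0], [0.002, 0.001, -1.0]]
ft_force: [1.3, 1.1, -0.4]
width: 0.055
```

```bash
python3 -c "
from h import *
goto(.623,.2955,.14,13.9)"
```

```text
t 10.15 pos [ 0.5207 -0.0692  0.1666] xang 13.8 q6 68.7 w 0.055 F [ 1.3  1.1 -0.4]
delta_pos [ 3.721 -6.599  0.536] rot [ 0.007 -0.023 -0.023]
```

>>> move_arm([
  {"delta_pos": [3.72,-6.6,0.5],"rotation": [0,0,0],"hand": 55},
  {"delta_pos": [3.72,-6.6,0.5],"rotation": [0,0,0],"hand": 55},
  {"delta_pos": [3.72,-6.6,0.5],"rotation": [0,0,0],"hand": 55},
  {"delta_pos": [3.72,-6.6,0.5],"rotation": [0,0,0],"hand": 55},
  {"delta_pos": [3.72,-6.6,0.5],"rotation": [0,0,0],"hand": 55},
])

```text
t: 10.65
ee_pos: [0.5873, 0.1722, 0.1492]
tool_rot: [[0.971, 0.24, 0.001], [0.24, -0.971, -0.0], [0.001, 0.0, -1.0]]
ft_force: [1.1, -0.8, -0.5]
width: 0.0548
```

```bash
python3 -c "
from h import *
goto(.623,.2955,.14,13.9)"
```

```text
t 10.65 pos [0.5873 0.1722 0.1492] xang 13.9 q6 92.5 w 0.0548 F [ 1.1 -0.8 -0.5]
delta_pos [ 1.284 -2.224  0.183] rot [ 0.001 -0.005 -0.005]
```

>>> move_arm([
  {"delta_pos": [1.28,-2.22,0.18],"rotation": [0,0,0],"hand": 55},
  {"delta_pos": [1.28,-2.22,0.18],"rotation": [0,0,0],"hand": 55},
  {"delta_pos": [1.28,-2.22,0.18],"rotation": [0,0,0],"hand": 55},
  {"delta_pos": [1.28,-2.22,0.18],"rotation": [0,0,0],"hand": 55},
  {"delta_pos": [1.28,-2.22,0.18],"rotation": [0,0,0],"hand": 55},
])

```text
t: 11.15
ee_pos: [0.6221, 0.2936, 0.1393]
tool_rot: [[0.971, 0.241, -0.001], [0.241, -0.971, -0.001], [-0.001, 0.001, -1.0]]
ft_force: [-0.1, 0.3, 0.1]
width: 0.0551
```

```bash
python3 -c "
from h import *
p,d,o=snap('wrist','w11.png')
print(wproj(o,(.623,.2955,.014)))
goto(.623,.2955,.0275,13.9)"
```

```text
(np.float64(283.6009653110169), np.float64(205.8904395968004))
t 11.2 pos [0.6222 0.2926 0.1397] xang 13.9 q6 101.3 w 0.0548 F [-0.9 -1.1 -0.1]
delta_pos [ 0.032 -0.055  2.244] rot [ 0.007  0.011 -0.006]
```

View pics/w11.png

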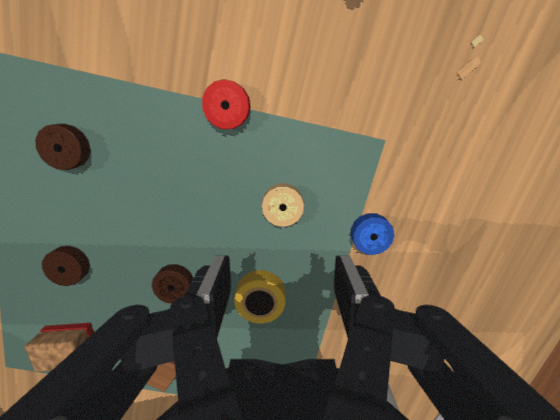

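Pale wheel A's mark is at (283,207), as predicted. Descending; the blue look-alike at (373,234) is clear.

>>> move_arm([
  {"delta_pos": [0.03,-0.05,0.8],"rotation": [0,0,0],"hand": 48},
  {"delta_pos": [0.03,-0.05,1.5],"rotation": [0,0,0],"hand": 48},
  {"delta_pos": [0.03,-0.05,1.8],"rotation": [0,0,0],"hand": 48},
  {"delta_pos": [0.03,-0.05,1.8],"rotation": [0,0,0],"hand": 48},
  {"delta_pos": [0.03,-0.05,1.8],"rotation": [0,0,0],"hand": 48},
])

```text
t: 11.7
ee_pos: [0.6243, 0.2953, 0.0515]
tool_rot: [[0.971, 0.238, 0.001], [0.238, -0.971, 0.001], [0.001, -0.0, -1.0]]
ft_force: [0.2, -0.7, 0.6]
width: 0.048
```

```bash
python3 -c "
from h import *
goto(.623,.2953,.0275,13.9)"
```

```text
t 11.7 pos [0.6243 0.2953 0.0515] xang 13.8 q6 101.5 w 0.048 F [ 0.2 -0.7  0.6]
delta_pos [-0.025 -0.005  0.48 ] rot [-0.002 -0.013 -0.017]
```

>>> move_arm([
  {"delta_pos": [-0.02,0,0.25],"rotation": [0,0,0],"hand": 48},
  {"delta_pos": [-0.02,0,0.48],"rotation": [0,0,0],"hand": 48},
  {"delta_pos": [-0.02,0,0.48],"rotation": [0,0,0],"hand": 48},
  {"delta_pos": [-0.02,0,0.48],"rotation": [0,0,0],"hand": 28},
  {"delta_pos": [-0.02,0,0.48],"rotation": [0,0,0],"hand": 28},
])

```text
t: 12.2
ee_pos: [0.6227, 0.296, 0.0265]
tool_rot: [[0.971, 0.24, 0.001], [0.24, -0.971, 0.0], [0.001, -0.0, -1.0]]
ft_force: [0.1, 0.3, -1.2]
width: 0.0357
```

>>> move_arm([
  {"delta_pos": [0,0,0],"rotation": [0,0,0],"hand": 28},
  {"delta_pos": [0,0,0],"rotation": [0,0,0],"hand": 28},
])

```text
t: 12.4
ee_pos: [0.6227, 0.296, 0.0264]
tool_rot: [[0.971, 0.24, 0.001], [0.24, -0.971, 0.0], [0.001, -0.0, -1.0]]
ft_force: [0.5, 0.0, 0.5]
width: 0.0355
```

```bash
python3 -c "
from h import *
p,d,o=snap('wrist','w12.png')
goto(.623,.2953,.15,13.9)"
```

```text
t 12.45 pos [0.6227 0.2959 0.0264] xang 13.9 q6 101.5 w 0.0353 F [ 0.1  0.1 -0.4]
delta_pos [ 0.005  0.013 -2.472] rot [-0.001 -0.006 -0.004]
```

View pics/w12.png

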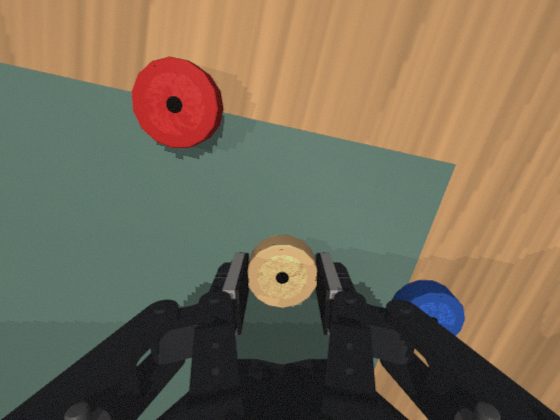

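Gripped, with the mark at (282,278) as before. Lift and carry.

>>> move_arm([
  {"delta_pos": [0,0,-0.6],"rotation": [0,0,0],"hand": 28},
  {"delta_pos": [0,0,-1.4],"rotation": [0,0,0],"hand": 28},
  {"delta_pos": [0,0,-2.2],"rotation": [0,0,0],"hand": 28},
  {"delta_pos": [0,0,-2.5],"rotation": [0,0,0],"hand": 28},
  {"delta_pos": [0,0,-2.5],"rotation": [0,0,0],"hand": 28},
])

```text
t: 12.95
ee_pos: [0.6246, 0.2968, 0.1555]
tool_rot: [[0.971, 0.24, 0.007], [0.24, -0.971, 0.003], [0.008, -0.002, -1.0]]
ft_force: [0.6, -0.2, -0.8]
width: 0.0354
```

```bash
python3 -c "
from h import *
goto(.5216,-.2191,.15,13.9)"
```

```text
t 12.95 pos [0.6246 0.2968 0.1555] xang 13.9 q6 101.5 w 0.0354 F [ 0.6 -0.2 -0.8]
delta_pos [-4.473  9.523  0.06 ] rot [-0.015 -0.075 -0.005]
```

>>> move_arm([
  {"delta_pos": [-4.5,9.5,0],"rotation": [0,0,0],"hand": 28},
  {"delta_pos": [-4.5,9.5,0],"rotation": [0,0,0],"hand": 28},
  {"delta_pos": [-4.5,9.5,0],"rotation": [0,0,0],"hand": 28},
  {"delta_pos": [-4.5,9.5,0],"rotation": [0,0,0],"hand": 28},
  {"delta_pos": [-4.5,9.5,0],"rotation": [0,0,0],"hand": 28},
])

```text
t: 13.45
ee_pos: [0.5709, 0.049, 0.1491]
tool_rot: [[0.971, 0.24, -0.003], [0.24, -0.971, -0.0], [-0.003, -0.0, -1.0]]
ft_force: [0.9, 0.1, -0.1]
width: 0.0356
```

```bash
python3 -c "
from h import *
goto(.5216,-.2191,.15,13.9)"
```

```text
t 13.45 pos [0.5709 0.049  0.1491] xang 13.9 q6 81.0 w 0.0356 F [ 0.9  0.1 -0.1]
delta_pos [-2.245  4.968 -0.012] rot [-0.003  0.028 -0.   ]
```

>>> move_arm([
  {"delta_pos": [-2.25,4.97,0],"rotation": [0,0,0],"hand": 28},
  {"delta_pos": [-2.25,4.97,0],"rotation": [0,0,0],"hand": 28},
  {"delta_pos": [-2.25,4.97,0],"rotation": [0,0,0],"hand": 28},
  {"delta_pos": [-2.25,4.97,0],"rotation": [0,0,0],"hand": 28},
  {"delta_pos": [-2.25,4.97,0],"rotation": [0,0,0],"hand": 28},
])

```text
t: 13.95
ee_pos: [0.5255, -0.1965, 0.1493]
tool_rot: [[0.971, 0.24, -0.003], [0.24, -0.971, 0.001], [-0.002, -0.002, -1.0]]
ft_force: [0.8, -0.4, -0.7]
width: 0.0356
```

>>> move_arm([
  {"delta_pos": [0,0,0],"rotation": [0,0,0],"hand": 28},
  {"delta_pos": [0,0,0.3],"rotation": [0,0,0],"hand": 28},
  {"delta_pos": [0,0,0.7],"rotation": [0,0,0],"hand": 28},
  {"delta_pos": [0,0,0.9],"rotation": [0,0,0],"hand": 28},
  {"delta_pos": [0,0,0.9],"rotation": [0,0,0],"hand": 28},
])

```text
t: 14.45
ee_pos: [0.5276, -0.1954, 0.1058]
tool_rot: [[0.971, 0.24, 0.001], [0.24, -0.971, -0.002], [0.0, 0.002, -1.0]]
ft_force: [1.1, -2.4, 5.1]
width: 0.0353
```

```bash
python3 -c "
from h import *
snap('wrist','w13.png')
goto(.5216,-.2191,.0795,13.9)"
```

```text
t 14.5 pos [ 0.5276 -0.1954  0.106 ] xang 13.9 q6 55.8 w 0.0357 F [-0.2 -2.4  4.9]
delta_pos [-0.229  0.43   0.53 ] rot [ 0.019 -0.    -0.005]
```

View pics/w13.png

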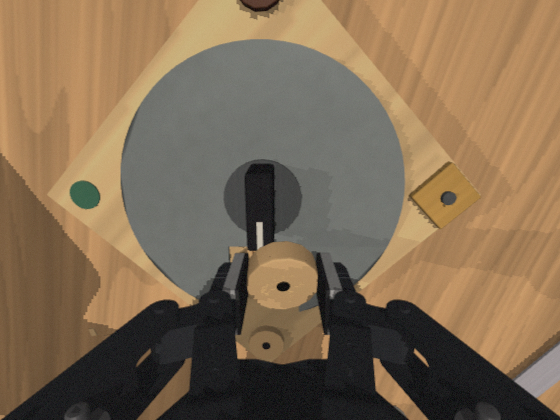

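I went down 23 mm short, since the previous row block hadn't finished. The wheel touched the knob at 5 N, and its mark moved to (283,286). Raising to inspect.

>>> move_arm([
  {"delta_pos": [0,0,-0.5],"rotation": [0,0,0],"hand": 28},
  {"delta_pos": [0,0,-0.9],"rotation": [0,0,0],"hand": 28},
  {"delta_pos": [-0.22,0.43,-0.9],"rotation": [0,0,0],"hand": 28},
  {"delta_pos": [-0.22,0.43,-0.9],"rotation": [0,0,0],"hand": 28},
  {"delta_pos": [-0.22,0.43,-0.9],"rotation": [0,0,0],"hand": 28},
])

```text
t: 15.0
ee_pos: [0.5209, -0.2178, 0.1497]
tool_rot: [[0.971, 0.239, -0.002], [0.239, -0.971, 0.002], [-0.002, -0.002, -1.0]]
ft_force: [-0.3, 0.6, -0.5]
width: 0.0353
```

```bash
python3 -c "
from h import *
p,d,o=snap('wrist','w14.png'); crop(p,200,210,370,380,4,'w14c.png')
for v in (250,262,270,290,300): print(v,d[v,282].round(4), d[v,262].round(4),d[v,302].round(4))
q,_,_=snap('top'); crop(q,270,180,400,310,4.5,'t14.png')
goto(.5216,-.2191,.0795,13.9)"
```

```text
250 0.1444 0.1497 0.1491
262 0.1421 0.1429 0.1429
270 0.1448 0.1437 0.1463
290 0.1529 0.1518 0.1536
300 0.1552 0.155 0.157
t 15.1 pos [ 0.5211 -0.2175  0.1498] xang 13.9 q6 53.4 w 0.0356 F [-1.   0.1  0.2]
delta_pos [0.005 0.036 1.407] rot [-0.018  0.018  0.001]
```

View pics/w14c.png

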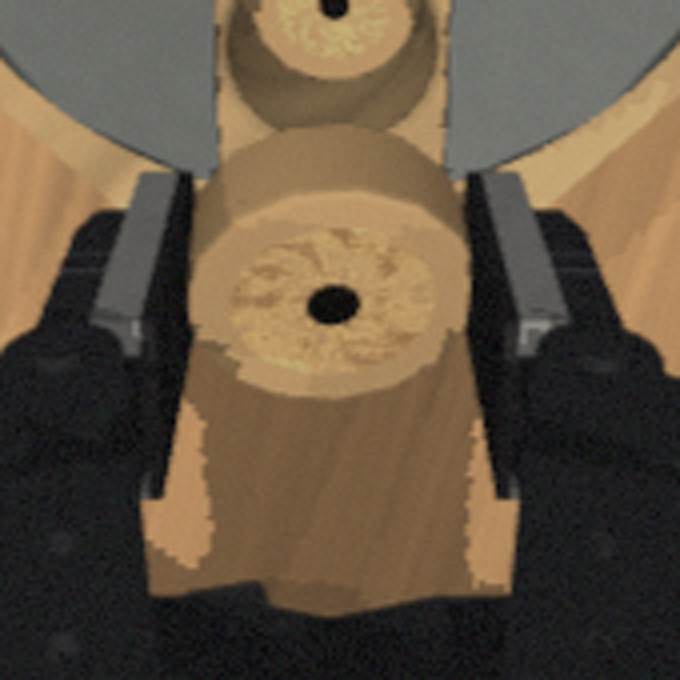

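The wheel has tipped in the grip, with its near edge up. I'll set it on empty bench near (0.36,0.0), let it fall flat and regrip.

```bash
python3 -c "
from h import *
goto(.36,-.01,.15,13.9)"
```

```text
t 15.1 pos [ 0.5211 -0.2175  0.1498] xang 13.9 q6 53.4 w 0.0356 F [-1.   0.1  0.2]
delta_pos [-2.13  -4.803  0.01 ] rot [-0.018  0.018  0.001]
```

View pics/t14.png

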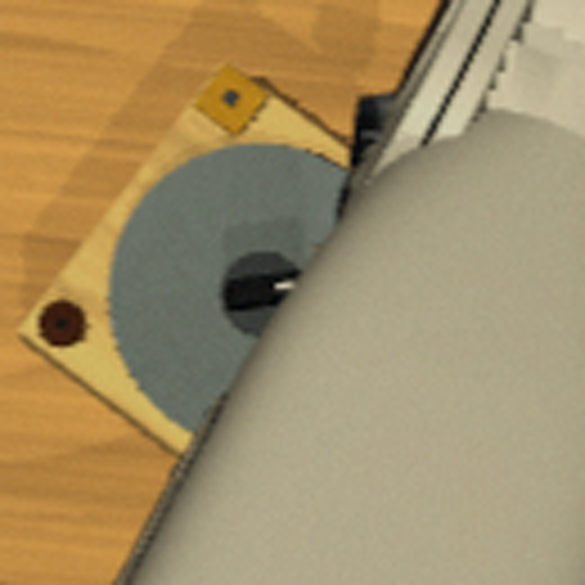

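The dial is still at the pale bore (knob line pointing right). Moving to the empty spot.

>>> move_arm([
  {"delta_pos": [-2.13,-4.8,0],"rotation": [0,0,0],"hand": 28},
  {"delta_pos": [-2.13,-4.8,0],"rotation": [0,0,0],"hand": 28},
  {"delta_pos": [-2.13,-4.8,0],"rotation": [0,0,0],"hand": 28},
  {"delta_pos": [-2.13,-4.8,0],"rotation": [0,0,0],"hand": 28},
  {"delta_pos": [-2.13,-4.8,0],"rotation": [0,0,0],"hand": 28},
])

```text
t: 15.6
ee_pos: [0.3665, -0.0192, 0.1505]
tool_rot: [[0.971, 0.24, -0.001], [0.24, -0.971, 0.001], [-0.001, -0.001, -1.0]]
ft_force: [0.5, 0.8, 0.6]
width: 0.0357
```

```bash
python3 -c "
from h import *
snap('top','t15.png')
goto(.36,-.01,.045,13.9)"
```

```text
t 15.65 pos [ 0.3596 -0.0149  0.1493] xang 14.2 q6 73.3 w 0.0357 F [-7.2  2.6 -0.5]
delta_pos [ 0.048 -0.077  2.086] rot [-0.069  0.078  0.044]
```

View pics/t15.png

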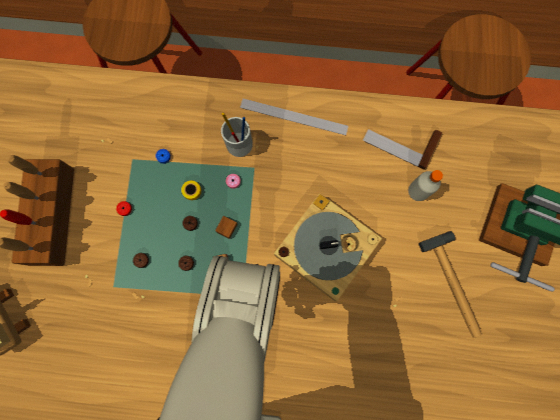

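>>> move_arm([
  {"delta_pos": [0.03,-0.03,0.7],"rotation": [0,0,0],"hand": 28},
  {"delta_pos": [0.03,-0.03,1.5],"rotation": [0,0,0],"hand": 28},
  {"delta_pos": [0.03,-0.03,2.0],"rotation": [0,0,0],"hand": 28},
  {"delta_pos": [0.03,-0.03,2.15],"rotation": [0,0,0],"hand": 28},
  {"delta_pos": [0.03,-0.03,2.15],"rotation": [0,0,0],"hand": 28},
])

```text
t: 16.15
ee_pos: [0.3684, -0.0188, 0.0427]
tool_rot: [[0.971, 0.24, -0.003], [0.24, -0.971, 0.0], [-0.003, -0.001, -1.0]]
ft_force: [-0.2, -0.2, 0.4]
width: 0.0353
```

>>> move_arm([
  {"delta_pos": [0,0,0.06],"rotation": [0,0,0],"hand": 28},
  {"delta_pos": [0,0,0.12],"rotation": [0,0,0],"hand": 28},
])

```text
t: 16.35
ee_pos: [0.3711, -0.0193, 0.0386]
tool_rot: [[0.971, 0.24, 0.003], [0.24, -0.971, -0.0], [0.003, 0.001, -1.0]]
ft_force: [0.7, -0.1, 0.1]
width: 0.0353
```

>>> move_arm([
  {"delta_pos": [0,0,0.06],"rotation": [0,0,0],"hand": 28},
  {"delta_pos": [0,0,0.12],"rotation": [0,0,0],"hand": 28},
  {"delta_pos": [0,0,0.12],"rotation": [0,0,0],"hand": 28},
])

```text
t: 16.65
ee_pos: [0.3695, -0.0193, 0.0315]
tool_rot: [[0.971, 0.24, -0.0], [0.24, -0.971, 0.0], [-0.0, -0.0, -1.0]]
ft_force: [0.2, -0.7, -0.2]
width: 0.0359
```

>>> move_arm([
  {"delta_pos": [0,0,0.05],"rotation": [0,0,0],"hand": 28},
  {"delta_pos": [0,0,0.05],"rotation": [0,0,0],"hand": 50},
  {"delta_pos": [0,0,0.05],"rotation": [0,0,0],"hand": 50},
  {"delta_pos": [0,0,0.05],"rotation": [0,0,0],"hand": 50},
])

```text
t: 17.05
ee_pos: [0.3696, -0.0192, 0.0291]
tool_rot: [[0.971, 0.24, 0.0], [0.24, -0.971, 0.0], [0.0, -0.0, -1.0]]
ft_force: [-0.5, -0.4, 0.6]
width: 0.05
```

```bash
python3 -c "
from h import *
p,d,o=snap('wrist','w16.png')
goto(.36,-.01,.0275,13.9)"
```

```text
t 17.1 pos [ 0.3696 -0.0192  0.0292] xang 13.9 q6 73.2 w 0.0499 F [-0.4  0.2  0. ]
delta_pos [-0.143 -0.225  0.033] rot [ 0.    -0.001 -0.005]
```

View pics/w16.png

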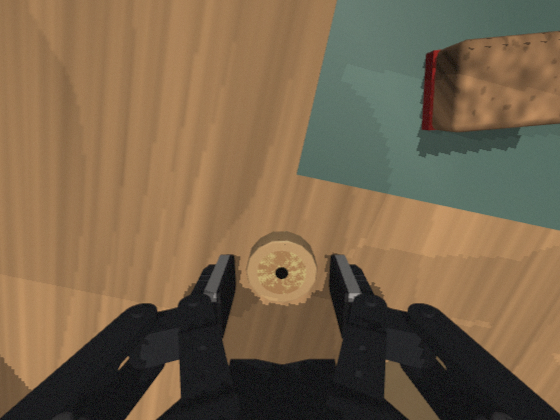

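It lies flat again, mark (282,272), centred in the jaws. Regrip.

```bash
python3 -c "
from h import *
o=observe(); P=wray(o,282,272.3,.014); R=np.array(o['tool_rot']); print(P,R.T@(P-o['ee_pos'])/.05)"
```

```text
[ 0.36963213 -0.0192027   0.014     ] [-2.92643364e-04 -7.04860369e-05  3.03140851e-01]
```

>>> move_arm([
  {"delta_pos": [0,0,0.04],"rotation": [0,0,0],"hand": 40},
  {"delta_pos": [0,0,0.04],"rotation": [0,0,0],"hand": 28},
  {"delta_pos": [0,0,0.04],"rotation": [0,0,0],"hand": 28},
  {"delta_pos": [0,0,0.04],"rotation": [0,0,0],"hand": 28},
  {"delta_pos": [0,0,0.04],"rotation": [0,0,0],"hand": 28},
])

```text
t: 17.6
ee_pos: [0.3698, -0.0192, 0.0273]
tool_rot: [[0.971, 0.24, 0.0], [0.24, -0.971, -0.0], [0.0, 0.0, -1.0]]
ft_force: [-1.0, 0.4, 5.4]
width: 0.0352
```

>>> move_arm([
  {"delta_pos": [0,0,-0.5],"rotation": [0,0,0],"hand": 28},
  {"delta_pos": [0,0,-1.3],"rotation": [0,0,0],"hand": 28},
  {"delta_pos": [0,0,-2.1],"rotation": [0,0,0],"hand": 28},
  {"delta_pos": [0,0,-2.5],"rotation": [0,0,0],"hand": 28},
  {"delta_pos": [0,0,-2.5],"rotation": [0,0,0],"hand": 28},
])

```text
t: 18.1
ee_pos: [0.3719, -0.0193, 0.1548]
tool_rot: [[0.971, 0.24, 0.007], [0.24, -0.971, -0.0], [0.006, 0.002, -1.0]]
ft_force: [-0.2, 0.5, -0.3]
width: 0.0355
```

```bash
python3 -c "
from h import *
p,d,o=snap('wrist','w17.png')
goto(.5222,-.2214,.15,13.9)"
```

```text
t 18.15 pos [ 0.3706 -0.0193  0.153 ] xang 13.9 q6 73.2 w 0.0357 F [-0.2 -0.4 -0.9]
delta_pos [1.974 4.652 0.071] rot [ 0.01  -0.031 -0.005]
```

View pics/w17.png

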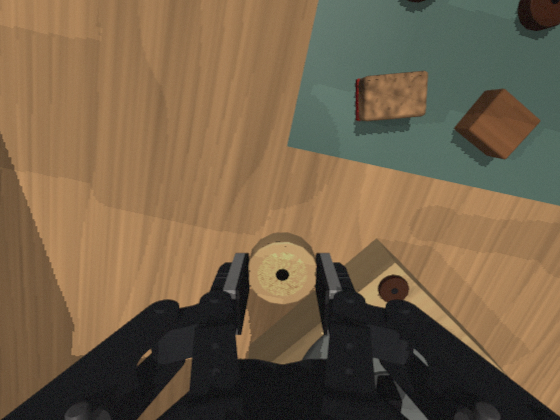

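Held flat, mark (282,275). Carrying and settling over the bore.

>>> move_arm([
  {"delta_pos": [1.97,4.65,0],"rotation": [0,0,0],"hand": 28},
  {"delta_pos": [1.97,4.65,0],"rotation": [0,0,0],"hand": 28},
  {"delta_pos": [1.97,4.65,0],"rotation": [0,0,0],"hand": 28},
  {"delta_pos": [1.97,4.65,0],"rotation": [0,0,0],"hand": 28},
  {"delta_pos": [1.97,4.65,0],"rotation": [0,0,0],"hand": 28},
])

```text
t: 18.65
ee_pos: [0.5192, -0.2206, 0.1494]
tool_rot: [[0.971, 0.24, -0.004], [0.24, -0.971, 0.002], [-0.003, -0.003, -1.0]]
ft_force: [0.5, 0.0, -0.4]
width: 0.0354
```

```bash
python3 -c "
from h import *
goto(.5221,-.2208,.13,13.9)"
```

```text
t 18.65 pos [ 0.5192 -0.2206  0.1494] xang 13.9 q6 53.1 w 0.0354 F [ 0.5  0.  -0.4]
delta_pos [0.057 0.019 0.388] rot [-0.024  0.029 -0.007]
```

>>> move_arm([
  {"delta_pos": [0.05,0.02,0.3],"rotation": [0,0,0],"hand": 28},
  {"delta_pos": [0.05,0.02,0.6],"rotation": [0,0,0],"hand": 28},
  {"delta_pos": [0.05,0.02,0.9],"rotation": [0,0,0],"hand": 28},
  {"delta_pos": [0.05,0.02,0.9],"rotation": [0,0,0],"hand": 28},
  {"delta_pos": [0.05,0.02,0.9],"rotation": [0,0,0],"hand": 28},
])

```text
t: 19.15
ee_pos: [0.521, -0.2192, 0.1054]
tool_rot: [[0.971, 0.24, -0.003], [0.24, -0.971, 0.001], [-0.003, -0.002, -1.0]]
ft_force: [-0.1, -0.1, -0.0]
width: 0.0351
```

```bash
python3 -c "
from h import *
goto(.5221,-.2208,.08,13.9)"
```

```text
t 19.15 pos [ 0.521  -0.2192  0.1054] xang 13.9 q6 53.3 w 0.0351 F [-0.1 -0.1 -0. ]
delta_pos [0.016 0.038 0.507] rot [-0.021  0.029 -0.005]
```

>>> move_arm([
  {"delta_pos": [0.02,0.04,0.15],"rotation": [0,0,0],"hand": 28},
  {"delta_pos": [0.02,0.04,0.3],"rotation": [0,0,0],"hand": 28},
  {"delta_pos": [0.02,0.04,0.4],"rotation": [0,0,0],"hand": 28},
  {"delta_pos": [0.02,0.04,0.5],"rotation": [0,0,0],"hand": 28},
  {"delta_pos": [0.02,0.04,0.5],"rotation": [0,0,0],"hand": 28},
])

```text
t: 19.65
ee_pos: [0.523, -0.2211, 0.0813]
tool_rot: [[0.971, 0.24, -0.001], [0.24, -0.971, 0.001], [-0.001, -0.001, -1.0]]
ft_force: [-0.3, 0.5, -0.5]
width: 0.0351
```

```bash
python3 -c "
from h import *
snap('wrist','w18.png')
goto(.5221,-.2208,.08,13.9)"
```

```text
t 19.7 pos [ 0.5232 -0.2212  0.0817] xang 13.9 q6 53.2 w 0.0356 F [-0.2 -0.3 -0.4]
delta_pos [-0.02  -0.014  0.034] rot [-0.005  0.006 -0.005]
```

View pics/w18.png

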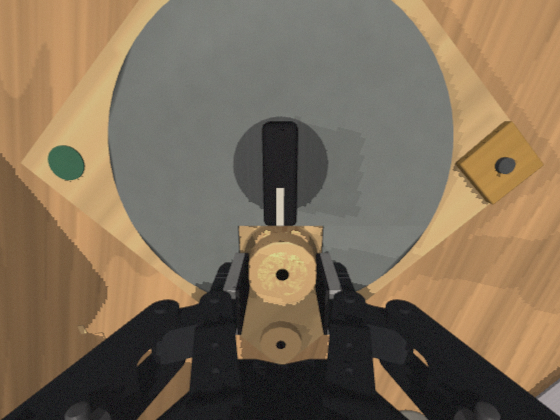

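Wheel (282,274) is inside the slot (238–323), about 1 mm right of centre. Correcting and releasing.

>>> move_arm([
  {"delta_pos": [-0.02,-0.01,0.03],"rotation": [0,0,0],"hand": 28},
  {"delta_pos": [-0.02,-0.01,0.03],"rotation": [0,0,0],"hand": 28},
  {"delta_pos": [-0.02,-0.01,0.03],"rotation": [0,0,0],"hand": 55},
  {"delta_pos": [-0.02,-0.01,0.03],"rotation": [0,0,0],"hand": 55},
  {"delta_pos": [-0.02,-0.01,0.03],"rotation": [0,0,0],"hand": 55},
])

```text
t: 20.2
ee_pos: [0.5226, -0.2212, 0.0808]
tool_rot: [[0.971, 0.24, 0.0], [0.24, -0.971, -0.0], [0.0, 0.0, -1.0]]
ft_force: [0.3, -0.1, 0.9]
width: 0.0553
```

```bash
python3 -c "
from h import *
p,d,o=snap('wrist','w19.png')
print(wproj(o,(.5222,-.2214,.034)))
goto(.509,-.168,.15,13.9)"
```

```text
(np.float64(281.2442926367004), np.float64(246.41020980383144))
t 20.25 pos [ 0.5226 -0.2212  0.0807] xang 13.9 q6 53.2 w 0.0549 F [ 0.1  0.1 -0.5]
delta_pos [-0.008 -1.098 -1.386] rot [ 0.002 -0.002 -0.005]
```

View pics/w19.png

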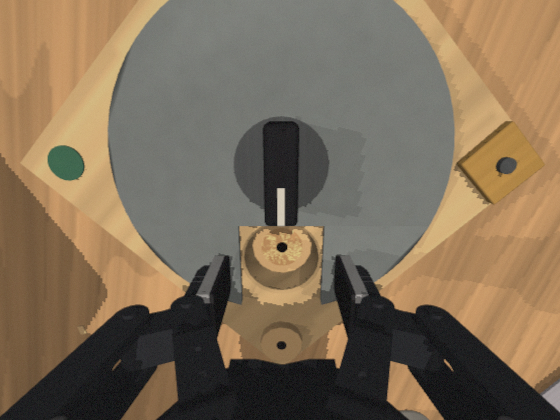

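The second pale wheel's mark is at (282,247), predicted (281,246), so it is flat and centred. Now the dial goes to the dark bore. I'll spin the wrist +180° first so the 180° turn fits the joint range.

>>> move_arm([
  {"delta_pos": [0,0,-0.7],"rotation": [0,0,0],"hand": 50},
  {"delta_pos": [0,0,-1.4],"rotation": [0,0,-1.4],"hand": 50},
  {"delta_pos": [0,-0.6,-1.4],"rotation": [0,0,-2.8],"hand": 50},
  {"delta_pos": [0,-1.1,-1.4],"rotation": [0,0,-4.2],"hand": 50},
  {"delta_pos": [0,-1.1,-1.4],"rotation": [0,0,-5.6],"hand": 50},
])

```text
t: 20.75
ee_pos: [0.5084, -0.1653, 0.1511]
tool_rot: [[0.67, 0.743, -0.0], [0.743, -0.67, 0.001], [0.001, -0.001, -1.0]]
ft_force: [-0.5, -0.0, -0.0]
width: 0.0501
```

>>> move_arm([
  {"delta_pos": [0,0,0],"rotation": [0,0,-1.4],"hand": 50},
  {"delta_pos": [0,0,0],"rotation": [0,0,-2.8],"hand": 50},
  {"delta_pos": [0,0,0],"rotation": [0,0,-4.2],"hand": 50},
  {"delta_pos": [0,0,0],"rotation": [0,0,-5.6],"hand": 50},
  {"delta_pos": [0,0,0],"rotation": [0,0,-7],"hand": 50},
])

```text
t: 21.25
ee_pos: [0.5093, -0.1677, 0.1507]
tool_rot: [[0.003, 1.0, 0.0], [1.0, -0.003, -0.0], [-0.0, 0.0, -1.0]]
ft_force: [-0.8, 1.2, -0.0]
width: 0.0503
```

>>> move_arm([
  {"delta_pos": [0,0,0],"rotation": [0,0,-1.4],"hand": 50},
  {"delta_pos": [0,0,0],"rotation": [0,0,-2.8],"hand": 50},
  {"delta_pos": [0,0,0],"rotation": [0,0,-4.2],"hand": 50},
  {"delta_pos": [0,0,0],"rotation": [0,0,-5.6],"hand": 50},
  {"delta_pos": [0,0,0],"rotation": [0,0,-7],"hand": 50},
])

```text
t: 21.75
ee_pos: [0.5093, -0.1677, 0.1507]
tool_rot: [[-0.667, 0.745, 0.0], [0.745, 0.667, -0.0], [-0.0, 0.0, -1.0]]
ft_force: [-0.5, -0.1, -0.5]
width: 0.0502
```

>>> move_arm([
  {"delta_pos": [0,0,0],"rotation": [0,0,-1.4],"hand": 50},
  {"delta_pos": [0,0,0],"rotation": [0,0,-2.8],"hand": 50},
  {"delta_pos": [0,0,0],"rotation": [0,0,-4.2],"hand": 50},
  {"delta_pos": [0,0,0],"rotation": [0,0,-5.6],"hand": 50},
  {"delta_pos": [0,0,0],"rotation": [0,0,-7],"hand": 50},
])

```text
t: 22.25
ee_pos: [0.5093, -0.1678, 0.1507]
tool_rot: [[-0.994, 0.108, 0.0], [0.108, 0.994, -0.0], [-0.0, -0.0, -1.0]]
ft_force: [-0.3, -0.6, 0.0]
width: 0.05
```

```bash
python3 -c "
from h import *
goto(.509,-.168,.15,193.9)"
```

```text
t 22.25 pos [ 0.5093 -0.1678  0.1507] xang 173.8 q6 -102.0 w 0.05 F [-0.3 -0.6  0. ]
delta_pos [ 0.005 -0.005  0.013] rot [-0.000e+00  1.000e-03 -3.347e+00]
```

>>> move_arm([
  {"delta_pos": [0,0,0],"rotation": [0,0,-1.4],"hand": 40},
  {"delta_pos": [0,0,0],"rotation": [0,0,-2.8],"hand": 40},
  {"delta_pos": [0,0,0.3],"rotation": [0,0,-3.35],"hand": 40},
  {"delta_pos": [0,0,0.8],"rotation": [0,0,-3.35],"hand": 40},
  {"delta_pos": [0,0,0.8],"rotation": [0,0,-3.35],"hand": 40},
])

```text
t: 22.75
ee_pos: [0.5069, -0.167, 0.1078]
tool_rot: [[-0.972, -0.235, -0.006], [-0.235, 0.972, 0.002], [0.005, 0.003, -1.0]]
ft_force: [-0.7, 0.9, 0.4]
width: 0.0397
```

```bash
python3 -c "
from h import *
goto(.509,-.168,.08,193.9)"
```

```text
t 22.75 pos [ 0.5069 -0.167   0.1078] xang -166.4 q6 -121.8 w 0.0397 F [-0.7  0.9  0.4]
delta_pos [-0.04  -0.032  0.555] rot [ 0.032 -0.052 -0.056]
```

>>> move_arm([
  {"delta_pos": [-0.02,0,0.25],"rotation": [0,0,0],"hand": 40},
  {"delta_pos": [-0.02,0,0.53],"rotation": [0,0,0],"hand": 40},
  {"delta_pos": [-0.02,0,0.53],"rotation": [0,0,0],"hand": 40},
  {"delta_pos": [-0.02,0,0.53],"rotation": [0,0,0],"hand": 22},
  {"delta_pos": [-0.02,0,0.53],"rotation": [0,0,0],"hand": 22},
])

```text
t: 23.25
ee_pos: [0.511, -0.1678, 0.0851]
tool_rot: [[-0.972, -0.235, 0.002], [-0.235, 0.972, -0.001], [-0.002, -0.001, -1.0]]
ft_force: [0.2, -0.1, 0.1]
width: 0.0219
```

```bash
python3 -c "
from h import *
goto(.509,-.168,.08,193.9)"
```

```text
t 23.25 pos [ 0.511  -0.1678  0.0851] xang -166.4 q6 -121.7 w 0.0219 F [ 0.2 -0.1  0.1]
delta_pos [0.041 0.005 0.101] rot [-0.009  0.015 -0.056]
```

>>> move_arm([
  {"delta_pos": [0.04,0,0.1],"rotation": [0,0,-0.05],"hand": 22},
  {"delta_pos": [0.04,0,0.1],"rotation": [0,0,-0.05],"hand": 22},
  {"delta_pos": [0.04,0,0.1],"rotation": [0,0,-0.05],"hand": 5},
  {"delta_pos": [0.04,0,0.1],"rotation": [0,0,-0.05],"hand": 5},
  {"delta_pos": [0.04,0,0.1],"rotation": [0,0,-0.05],"hand": 5},
])

```text
t: 23.75
ee_pos: [0.5088, -0.1678, 0.0792]
tool_rot: [[-0.971, -0.24, 0.001], [-0.24, 0.971, 0.0], [-0.001, 0.0, -1.0]]
ft_force: [1.7, 0.1, -0.8]
width: 0.0131
```

```bash
python3 -c "
from h import *
goto(.509,-.168,.08,193.9)"
```

```text
t 23.75 pos [ 0.5088 -0.1678  0.0792] xang -166.1 q6 -122.2 w 0.0131 F [ 1.7  0.1 -0.8]
delta_pos [-0.003 -0.006 -0.016] rot [ 0.001  0.009 -0.003]
```

Gripped. Turning −180° (tool z +30 units).

>>> move_arm([
  {"delta_pos": [0,0,0],"rotation": [0,0,1.2],"hand": 5},
  {"delta_pos": [0,0,0],"rotation": [0,0,2.4],"hand": 5},
  {"delta_pos": [0,0,0],"rotation": [0,0,3.6],"hand": 5},
  {"delta_pos": [0,0,0],"rotation": [0,0,4.8],"hand": 5},
  {"delta_pos": [0,0,0],"rotation": [0,0,6],"hand": 5},
])

```text
t: 24.25
ee_pos: [0.5086, -0.1685, 0.0797]
tool_rot: [[-0.929, 0.369, -0.0], [0.369, 0.929, -0.004], [-0.001, -0.004, -1.0]]
ft_force: [-13.0, 3.5, 41.0]
width: 0.0132
```

>>> move_arm([
  {"delta_pos": [0,0,0],"rotation": [0,0,1.2],"hand": 5},
  {"delta_pos": [0,0,0],"rotation": [0,0,2.4],"hand": 5},
  {"delta_pos": [0,0,0],"rotation": [0,0,3.6],"hand": 5},
  {"delta_pos": [0,0,0],"rotation": [0,0,4.8],"hand": 5},
  {"delta_pos": [0,0,0],"rotation": [0,0,6],"hand": 5},
])

```text
t: 24.75
ee_pos: [0.5074, -0.1689, 0.0805]
tool_rot: [[-0.528, 0.849, -0.002], [0.849, 0.528, -0.004], [-0.002, -0.004, -1.0]]
ft_force: [-6.3, -3.3, 10.4]
width: 0.0133
```

>>> move_arm([
  {"delta_pos": [0,0,0],"rotation": [0,0,1.2],"hand": 5},
  {"delta_pos": [0,0,0],"rotation": [0,0,2.4],"hand": 5},
  {"delta_pos": [0,0,0],"rotation": [0,0,3.6],"hand": 5},
  {"delta_pos": [0,0,0],"rotation": [0,0,4.8],"hand": 5},
  {"delta_pos": [0,0,0],"rotation": [0,0,6],"hand": 5},
])

```text
t: 25.25
ee_pos: [0.509, -0.1677, 0.0812]
tool_rot: [[0.07, 0.998, 0.002], [0.998, -0.07, -0.001], [-0.001, 0.002, -1.0]]
ft_force: [-3.3, 1.6, 11.0]
width: 0.0135
```

>>> move_arm([
  {"delta_pos": [0,0,0],"rotation": [0,0,1.2],"hand": 5},
  {"delta_pos": [0,0,0],"rotation": [0,0,2.4],"hand": 5},
  {"delta_pos": [0,0,0],"rotation": [0,0,3.6],"hand": 5},
  {"delta_pos": [0,0,0],"rotation": [0,0,4.8],"hand": 5},
  {"delta_pos": [0,0,0],"rotation": [0,0,6],"hand": 5},
])

```text
t: 25.75
ee_pos: [0.509, -0.1682, 0.0812]
tool_rot: [[0.642, 0.766, 0.002], [0.766, -0.642, -0.002], [-0.001, 0.003, -1.0]]
ft_force: [-2.6, 5.6, 25.6]
width: 0.0131
```

```bash
python3 -c "
from h import *
goto(.509,-.168,.08,13.9)"
```

```text
t 25.75 pos [ 0.509  -0.1682  0.0812] xang 50.0 q6 21.7 w 0.0131 F [-2.6  5.6 25.6]
delta_pos [ 0.003 -0.002  0.024] rot [ 3.000e-02 -3.000e-03  6.023e+00]
```

The fingertips rub the cover (25 N upward). Raising 2 mm, then finishing the turn.

>>> move_arm([
  {"delta_pos": [0,0,-0.04],"rotation": [0,0,0],"hand": 5},
  {"delta_pos": [0,0,-0.04],"rotation": [0,0,1.4],"hand": 5},
  {"delta_pos": [0,0,-0.04],"rotation": [0,0,2.8],"hand": 5},
  {"delta_pos": [0,0,-0.04],"rotation": [0,0,4.2],"hand": 5},
  {"delta_pos": [0,0,-0.04],"rotation": [0,0,5.6],"hand": 5},
])

```text
t: 26.25
ee_pos: [0.5095, -0.1686, 0.0819]
tool_rot: [[0.958, 0.286, 0.002], [0.286, -0.958, -0.003], [0.001, 0.003, -1.0]]
ft_force: [0.2, -2.0, 3.2]
width: 0.0133
```

```bash
python3 -c "
from h import *
goto(.509,-.168,.082,13.9)"
```

```text
t 26.25 pos [ 0.5095 -0.1686  0.0819] xang 16.6 q6 55.2 w 0.0133 F [ 0.2 -2.   3.2]
delta_pos [-0.006 -0.014 -0.001] rot [ 0.033 -0.011  0.449]
```

>>> move_arm([
  {"delta_pos": [0,0,0],"rotation": [0,0,0.45],"hand": 5},
  {"delta_pos": [0,0,0],"rotation": [0,0,0.45],"hand": 5},
  {"delta_pos": [0,0,0],"rotation": [0,0,0.45],"hand": 40},
  {"delta_pos": [0,0,0],"rotation": [0,0,0.45],"hand": 40},
  {"delta_pos": [0,0,-0.5],"rotation": [0,0,0.45],"hand": 40},
])

```text
t: 26.75
ee_pos: [0.5045, -0.1668, 0.1026]
tool_rot: [[0.973, 0.232, -0.009], [0.232, -0.973, 0.004], [-0.008, -0.006, -1.0]]
ft_force: [-0.6, 0.3, -0.2]
width: 0.04
```

>>> move_arm([
  {"delta_pos": [0,0,-0.6],"rotation": [0,0,0],"hand": 50},
  {"delta_pos": [0,0,-1.2],"rotation": [0,0,0],"hand": 50},
  {"delta_pos": [0,0,-1.8],"rotation": [0,0,0],"hand": 50},
  {"delta_pos": [0,0,-1.8],"rotation": [0,0,0],"hand": 50},
])

```text
t: 27.15
ee_pos: [0.51, -0.1686, 0.2003]
tool_rot: [[0.973, 0.232, 0.007], [0.232, -0.973, -0.001], [0.006, 0.003, -1.0]]
ft_force: [0.0, 0.1, 1.1]
width: 0.0497
```

```bash
python3 -c "
from h import *
p,d,o=snap('wrist','w20.png')
print('left',wproj(o,(.4957,-.1146,.052)))
q,_,_=snap('top','t20.png')
goto(.538,.1894,.15,13.9)"
```

```text
left (np.float64(279.2365088225504), np.float64(139.81158392050162))
t 27.25 pos [ 0.508  -0.1679  0.1963] xang 13.5 q6 58.2 w 0.05 F [-0.2 -0.1 -1.2]
delta_pos [ 2.248 -6.81   0.93 ] rot [-0.005 -0.004 -0.07 ]
```

View pics/w20.png

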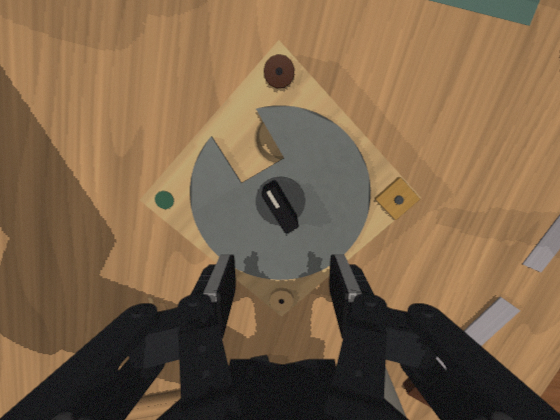

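View pics/t20.png

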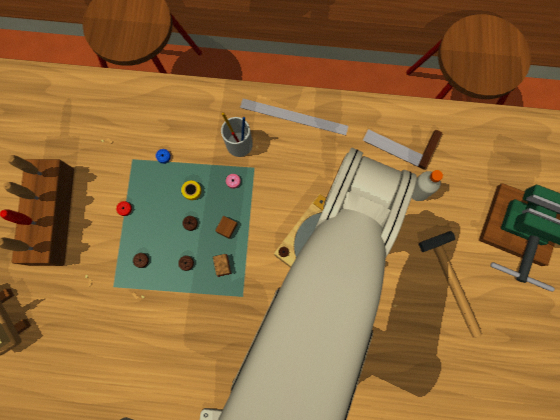

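The dial ended one click short: the slot points at (240,155), 30° from the dark bore, because the rubbing made the knob slip. I'll regrip at 43.9° and turn the last −30°.

>>> move_arm([
  {"delta_pos": [0.02,0,0],"rotation": [0,0,-1.4],"hand": 45},
  {"delta_pos": [0.02,0,0.6],"rotation": [0,0,-2.8],"hand": 45},
  {"delta_pos": [0.02,0,1.2],"rotation": [0,0,-4.2],"hand": 45},
  {"delta_pos": [0.02,0,1.7],"rotation": [0,0,-5.07],"hand": 45},
  {"delta_pos": [0.02,0,1.7],"rotation": [0,0,-5.07],"hand": 45},
])

```text
t: 27.75
ee_pos: [0.5046, -0.1662, 0.1056]
tool_rot: [[0.72, 0.694, -0.012], [0.694, -0.72, 0.004], [-0.005, -0.011, -1.0]]
ft_force: [-0.4, 0.8, -0.1]
width: 0.0451
```

```bash
python3 -c "
from h import *
p,d,o=snap('wrist','w21.png')
goto(.509,-.168,.084,43.9)"
```

```text
t 27.8 pos [ 0.5063 -0.1668  0.108 ] xang 43.8 q6 27.9 w 0.0451 F [-0.1 -0.1  0.1]
delta_pos [0.024 0.058 0.479] rot [-0.071  0.034 -0.01 ]
```

View pics/w21.png

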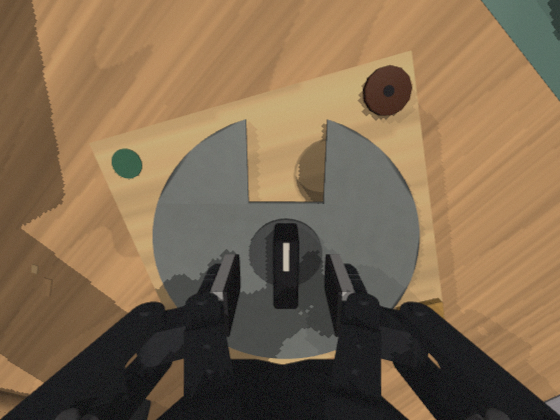

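The knob (286,265) is aligned with the jaws. Going down, closing with 60 N.

>>> move_arm([
  {"delta_pos": [0.02,0.05,0.25],"rotation": [0,0,0],"hand": 45},
  {"delta_pos": [0.02,0.05,0.47],"rotation": [0,0,0],"hand": 45},
  {"delta_pos": [0.02,0.05,0.47],"rotation": [0,0,0],"hand": 25},
  {"delta_pos": [0.02,0.05,0.47],"rotation": [0,0,0],"hand": 25},
  {"delta_pos": [0.02,0.05,0.47],"rotation": [0,0,0],"hand": 25},
])

```text
t: 28.3
ee_pos: [0.5122, -0.169, 0.0882]
tool_rot: [[0.72, 0.694, 0.001], [0.694, -0.72, -0.0], [0.001, 0.001, -1.0]]
ft_force: [0.1, -0.3, 0.5]
width: 0.0254
```

```bash
python3 -c "
from h import *
goto(.509,-.168,.083,43.9)"
```

```text
t 28.3 pos [ 0.5122 -0.169   0.0882] xang 44.0 q6 27.8 w 0.0254 F [ 0.1 -0.3  0.5]
delta_pos [-0.032 -0.058  0.104] rot [ 0.01  -0.005  0.013]
```

>>> move_arm([
  {"delta_pos": [-0.03,-0.06,0.1],"rotation": [0,0,0],"hand": 25},
  {"delta_pos": [-0.03,-0.06,0.1],"rotation": [0,0,0],"hand": 25},
  {"delta_pos": [-0.03,-0.06,0.1],"rotation": [0,0,0],"hand": 5},
  {"delta_pos": [-0.03,-0.06,0.1],"rotation": [0,0,0],"hand": 5},
  {"delta_pos": [-0.03,-0.06,0.1],"rotation": [0,0,0],"hand": 5},
], grip_force=60)

```text
t: 28.8
ee_pos: [0.5083, -0.1675, 0.0827]
tool_rot: [[0.719, 0.695, -0.0], [0.695, -0.719, 0.0], [0.0, -0.001, -1.0]]
ft_force: [-1.6, 1.5, 1.9]
width: 0.0128
```

>>> move_arm([
  {"delta_pos": [0,0,0],"rotation": [0,0,1.25],"hand": 5},
  {"delta_pos": [0,0,0],"rotation": [0,0,2.5],"hand": 5},
  {"delta_pos": [0,0,0],"rotation": [0,0,3.75],"hand": 5},
  {"delta_pos": [0,0,0],"rotation": [0,0,5],"hand": 5},
  {"delta_pos": [0,0,0],"rotation": [0,0,5],"hand": 5},
])

```text
t: 29.3
ee_pos: [0.5093, -0.1683, 0.0832]
tool_rot: [[0.968, 0.25, 0.001], [0.25, -0.968, -0.003], [0.0, 0.003, -1.0]]
ft_force: [-1.6, -3.3, 3.5]
width: 0.013
```

```bash
python3 -c "
from h import *
p,d,o=snap('wrist','w22.png')
goto(.509,-.168,.083,13.9)"
```

```text
t 29.35 pos [ 0.5086 -0.1675  0.0827] xang 14.4 q6 57.4 w 0.0124 F [ 5.  22.7 28.7]
delta_pos [ 0.004  0.011 -0.005] rot [0.005 0.001 0.076]
```

View pics/w22.png

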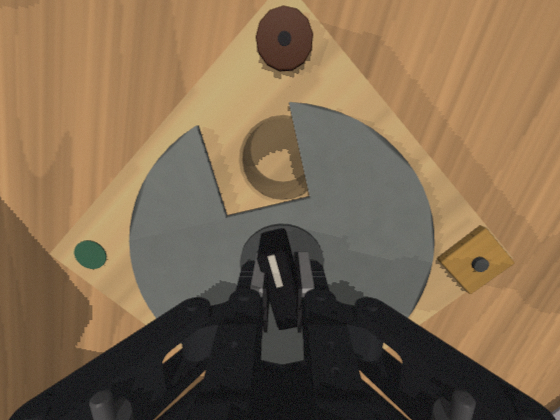

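The knob lags the fingers by about 15°. Increasing the grip to 110 N and over-turning by about 12° to get past the click.

>>> move_arm([
  {"delta_pos": [0,0,0],"rotation": [0,0,0],"hand": 0},
  {"delta_pos": [0,0,0],"rotation": [0,0,0],"hand": 0},
  {"delta_pos": [0,0,0],"rotation": [0,0,1],"hand": 0},
  {"delta_pos": [0,0,0],"rotation": [0,0,2],"hand": 0},
  {"delta_pos": [0,0,0],"rotation": [0,0,2],"hand": 0},
], grip_force=110)

```text
t: 29.85
ee_pos: [0.5087, -0.1669, 0.0829]
tool_rot: [[0.999, 0.039, 0.0], [0.039, -0.999, 0.002], [0.0, -0.002, -1.0]]
ft_force: [-1.0, 1.2, 4.5]
width: 0.0122
```

```bash
python3 -c "
from h import *
p,d,o=snap('wrist','w23.png')
goto(.509,-.168,.083,13.9)"
```

```text
t 29.9 pos [ 0.5087 -0.1669  0.0829] xang 2.3 q6 69.5 w 0.0118 F [-0.4  0.8  5.7]
delta_pos [ 0.005  0.022 -0.002] rot [-0.016 -0.006 -1.935]
```

View pics/w23.png

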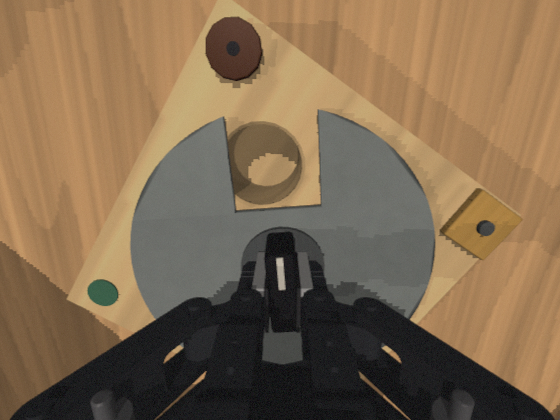

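The slot is now nearly over the bore (264,163) and within the snap range. Releasing and checking.

>>> move_arm([
  {"delta_pos": [0,0,0],"rotation": [0,0,0.5],"hand": 0},
  {"delta_pos": [0,0,0],"rotation": [0,0,0.5],"hand": 40},
  {"delta_pos": [0,0,0],"rotation": [0,0,0.5],"hand": 40},
  {"delta_pos": [0,0,-0.8],"rotation": [0,0,0],"hand": 45},
  {"delta_pos": [0,0,-1.5],"rotation": [0,0,-1.0],"hand": 50},
])

```text
t: 30.4
ee_pos: [0.5077, -0.1679, 0.1574]
tool_rot: [[0.99, 0.14, -0.003], [0.14, -0.99, 0.001], [-0.003, -0.001, -1.0]]
ft_force: [1.0, -0.2, 0.2]
width: 0.0497
```

```bash
python3 -c "
from h import *
p,d,o=snap('wrist','w24.png')
goto(.5375,.1893,.15,13.9)"
```

```text
t 30.45 pos [ 0.5115 -0.1692  0.1644] xang 8.3 q6 63.4 w 0.0501 F [ 1.8 -0.4  3.1]
delta_pos [ 1.545 -7.021  0.273] rot [ 0.042 -0.076 -0.936]
```

View pics/w24.png

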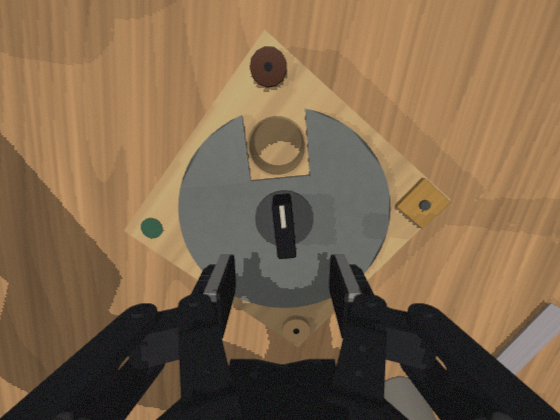

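The slot is centred on the dark bore (277,145). Now to dark wheel C.

>>> move_arm([
  {"delta_pos": [1.55,-7.0,0],"rotation": [0,0,-0.93],"hand": 50},
  {"delta_pos": [1.55,-7.0,0],"rotation": [0,0,-0.93],"hand": 50},
  {"delta_pos": [1.55,-7.0,0],"rotation": [0,0,-0.93],"hand": 50},
  {"delta_pos": [1.55,-7.0,0],"rotation": [0,0,-0.93],"hand": 50},
  {"delta_pos": [1.55,-7.0,0],"rotation": [0,0,-0.93],"hand": 50},
], grip_force=40)

```text
t: 30.95
ee_pos: [0.5283, 0.0829, 0.1574]
tool_rot: [[0.973, 0.232, 0.001], [0.232, -0.973, 0.0], [0.001, 0.0, -1.0]]
ft_force: [0.7, -0.4, 0.1]
width: 0.0503
```

```bash
python3 -c "
from h import *
goto(.5375,.1893,.14,13.9)"
```

```text
t 30.95 pos [0.5283 0.0829 0.1574] xang 13.4 q6 85.5 w 0.0503 F [ 0.7 -0.4  0.1]
delta_pos [ 0.672 -2.027  0.349] rot [ 0.    -0.006 -0.082]
```

>>> move_arm([
  {"delta_pos": [0.67,-2.03,0.35],"rotation": [0,0,-0.08],"hand": 50},
  {"delta_pos": [0.67,-2.03,0.35],"rotation": [0,0,-0.08],"hand": 50},
  {"delta_pos": [0.67,-2.03,0.35],"rotation": [0,0,-0.08],"hand": 50},
  {"delta_pos": [0.67,-2.03,0.35],"rotation": [0,0,-0.08],"hand": 50},
  {"delta_pos": [0.67,-2.03,0.35],"rotation": [0,0,-0.08],"hand": 50},
])

```text
t: 31.45
ee_pos: [0.5368, 0.187, 0.1398]
tool_rot: [[0.97, 0.241, -0.001], [0.241, -0.97, -0.001], [-0.001, 0.001, -1.0]]
ft_force: [-0.3, 0.1, -0.1]
width: 0.0499
```

```bash
python3 -c "
from h import *
p,d,o=snap('wrist','w25.png')
for P in [(.538,.1894,.014),(.430,.3,.014),(.435,.185,.014)]: print(wproj(o,P))
goto(.5375,.1893,.0275,13.9)"
```

```text
(np.float64(284.03056662500813), np.float64(205.27521526313302))
(np.float64(178.18080847421584), np.float64(32.730307490115536))
(np.float64(165.93303134330802), np.float64(182.45640484782143))
t 31.5 pos [0.537  0.1865 0.1401] xang 13.9 q6 95.2 w 0.0498 F [-0.6 -0.1  0.8]
delta_pos [ 0.025 -0.053  2.251] rot [0.005 0.004 0.002]
```

View pics/w25.png

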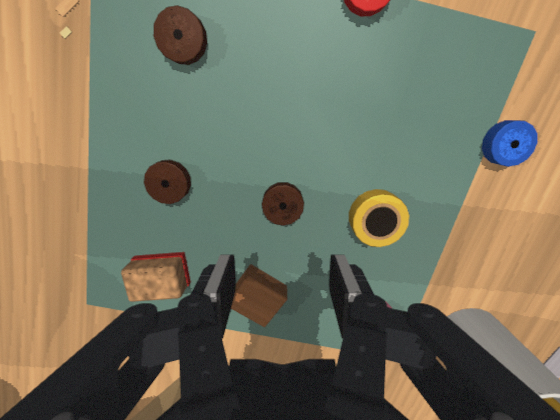

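Dark C's mark is at (283,206), predicted (284,205). It is plain brown, about 40 px across, with a centre hole like D (180,35) and E (166,184), so it is meant. The tape at (380,219) is clear. Descending.

>>> move_arm([
  {"delta_pos": [0.01,-0.05,0.8],"rotation": [0,0,0],"hand": 48},
  {"delta_pos": [0.01,-0.05,1.5],"rotation": [0,0,0],"hand": 48},
  {"delta_pos": [0.01,-0.05,1.9],"rotation": [0,0,0],"hand": 48},
  {"delta_pos": [0.01,-0.05,1.9],"rotation": [0,0,0],"hand": 48},
  {"delta_pos": [0.01,-0.05,1.9],"rotation": [0,0,0],"hand": 48},
])

```text
t: 32.0
ee_pos: [0.5373, 0.1891, 0.0457]
tool_rot: [[0.971, 0.24, 0.0], [0.24, -0.971, -0.0], [0.0, 0.0, -1.0]]
ft_force: [0.9, -0.3, 0.2]
width: 0.0481
```

```bash
python3 -c "
from h import *
goto(.5373,.189,.0265,13.9)"
```

```text
t 32.0 pos [0.5373 0.1891 0.0457] xang 13.9 q6 95.5 w 0.0481 F [ 0.9 -0.3  0.2]
delta_pos [-0.     0.003  0.384] rot [ 0.001 -0.001  0.   ]
```

>>> move_arm([
  {"delta_pos": [0,0,0.2],"rotation": [0,0,0],"hand": 48},
  {"delta_pos": [0,0,0.38],"rotation": [0,0,0],"hand": 48},
  {"delta_pos": [0,0,0.38],"rotation": [0,0,0],"hand": 48},
  {"delta_pos": [0,0,0.38],"rotation": [0,0,0],"hand": 28},
  {"delta_pos": [0,0,0.38],"rotation": [0,0,0],"hand": 28},
])

```text
t: 32.5
ee_pos: [0.5371, 0.1908, 0.0266]
tool_rot: [[0.97, 0.243, 0.001], [0.243, -0.97, 0.0], [0.001, -0.0, -1.0]]
ft_force: [-0.5, -0.3, 0.0]
width: 0.0352
```

>>> move_arm([
  {"delta_pos": [0,0,0],"rotation": [0,0,0],"hand": 28},
  {"delta_pos": [0,0,0],"rotation": [0,0,0],"hand": 28},
])

```text
t: 32.7
ee_pos: [0.537, 0.1908, 0.0264]
tool_rot: [[0.97, 0.243, 0.001], [0.243, -0.97, 0.0], [0.001, -0.0, -1.0]]
ft_force: [0.1, 0.3, 0.5]
width: 0.0354
```

>>> move_arm([
  {"delta_pos": [0,0,-0.5],"rotation": [0,0,0],"hand": 28},
  {"delta_pos": [0,0,-1.3],"rotation": [0,0,0],"hand": 28},
  {"delta_pos": [0,0,-2.1],"rotation": [0,0,0],"hand": 28},
  {"delta_pos": [0,0,-2.5],"rotation": [0,0,0],"hand": 28},
  {"delta_pos": [0,0,-2.5],"rotation": [0,0,0],"hand": 28},
])

```text
t: 33.2
ee_pos: [0.5393, 0.1915, 0.1553]
tool_rot: [[0.97, 0.243, 0.008], [0.243, -0.97, 0.003], [0.008, -0.001, -1.0]]
ft_force: [0.7, 1.3, 0.2]
width: 0.0354
```

```bash
python3 -c "
from h import *
p,d,o=snap('wrist','w26.png'); crop(p,200,210,370,380,4,'w26c.png')
goto(.4957,-.1146,.15,13.9)"
```

```text
t 33.25 pos [0.5379 0.191  0.1528] xang 14.1 q6 95.5 w 0.0357 F [-0.3  0.2 -1.7]
delta_pos [-2.304  5.724  0.044] rot [-0.004 -0.04   0.026]
```

View pics/w26c.png

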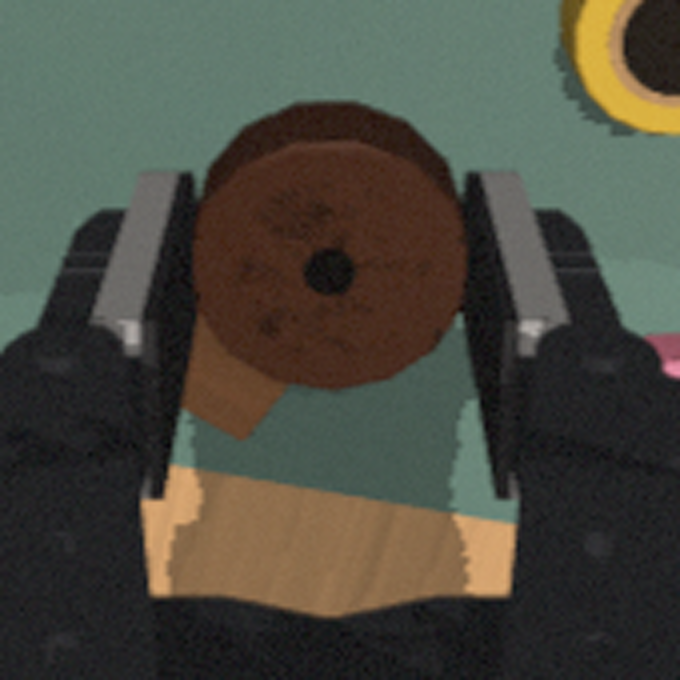

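Dark wheel held flat, mark (282,278). Carrying to tube_left.

>>> move_arm([
  {"delta_pos": [-2.3,5.7,0],"rotation": [0,0,0.03],"hand": 28},
  {"delta_pos": [-2.3,5.7,0],"rotation": [0,0,0.03],"hand": 28},
  {"delta_pos": [-2.3,5.7,0],"rotation": [0,0,0.03],"hand": 28},
  {"delta_pos": [-2.3,5.7,0],"rotation": [0,0,0.03],"hand": 28},
  {"delta_pos": [-2.3,5.7,0],"rotation": [0,0,0.03],"hand": 28},
])

```text
t: 33.75
ee_pos: [0.5004, -0.0586, 0.149]
tool_rot: [[0.971, 0.24, -0.004], [0.24, -0.971, 0.0], [-0.003, -0.001, -1.0]]
ft_force: [1.0, -0.7, 0.0]
width: 0.0353
```

```bash
python3 -c "
from h import *
goto(.4951,-.1124,.15,13.9)"
```

```text
t 33.75 pos [ 0.5004 -0.0586  0.149 ] xang 13.9 q6 69.4 w 0.0353 F [ 1.  -0.7  0. ]
delta_pos [-0.362  1.02  -0.019] rot [-0.012  0.032  0.001]
```

>>> move_arm([
  {"delta_pos": [-0.36,1.02,0],"rotation": [0,0,0],"hand": 28},
  {"delta_pos": [-0.36,1.02,0],"rotation": [0,0,0],"hand": 28},
  {"delta_pos": [-0.36,1.02,0],"rotation": [0,0,0],"hand": 28},
  {"delta_pos": [-0.36,1.02,0],"rotation": [0,0,0],"hand": 28},
])

```text
t: 34.15
ee_pos: [0.4964, -0.1099, 0.1499]
tool_rot: [[0.971, 0.24, -0.002], [0.24, -0.971, 0.001], [-0.002, -0.002, -1.0]]
ft_force: [0.1, 0.4, -0.7]
width: 0.0355
```

```bash
python3 -c "
from h import *
p,d,o=snap('wrist','w27.png'); print('left',wproj(o,(.4957,-.1146,.052)))
goto(.4951,-.1124,.11,13.9)"
```

```text
left (np.float64(279.9183277384537), np.float64(223.78208601887758))
t 34.2 pos [ 0.4967 -0.1095  0.1502] xang 14.0 q6 63.6 w 0.0355 F [ 0.1 -1.1  0.1]
delta_pos [-0.044  0.05   0.803] rot [-0.012  0.014  0.012]
```

View pics/w27.png

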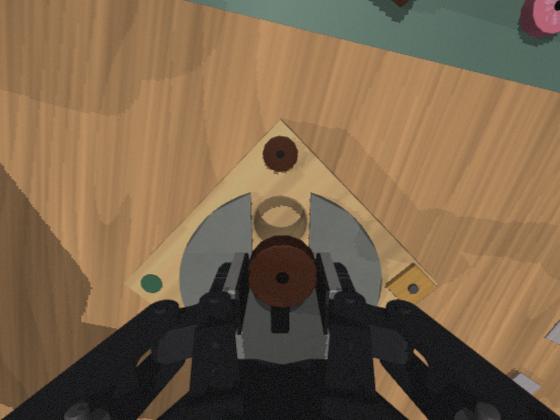

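The bore mouth is at about (280,222), with the slot at 251–309, matching the prediction. Descending.

>>> move_arm([
  {"delta_pos": [-0.04,0.05,0.3],"rotation": [0,0,0],"hand": 28},
  {"delta_pos": [-0.04,0.05,0.6],"rotation": [0,0,0],"hand": 28},
  {"delta_pos": [-0.04,0.05,0.9],"rotation": [0,0,0],"hand": 28},
  {"delta_pos": [-0.04,0.05,0.9],"rotation": [0,0,0],"hand": 28},
  {"delta_pos": [-0.04,0.05,0.9],"rotation": [0,0,0],"hand": 28},
])

```text
t: 34.7
ee_pos: [0.4957, -0.1124, 0.106]
tool_rot: [[0.97, 0.242, -0.001], [0.242, -0.97, 0.0], [-0.001, -0.001, -1.0]]
ft_force: [-0.3, -0.0, 0.6]
width: 0.0355
```

```bash
python3 -c "
from h import *
goto(.4951,-.1124,.0795,13.9)"
```

```text
t 34.7 pos [ 0.4957 -0.1124  0.106 ] xang 14.0 q6 63.2 w 0.0355 F [-0.3 -0.   0.6]
delta_pos [-0.012 -0.002  0.529] rot [-0.005  0.008  0.019]
```

>>> move_arm([
  {"delta_pos": [0,0,0.15],"rotation": [0,0,0],"hand": 28},
  {"delta_pos": [0,0,0.3],"rotation": [0,0,0],"hand": 28},
  {"delta_pos": [0,0,0.4],"rotation": [0,0,0],"hand": 28},
  {"delta_pos": [0,0,0.52],"rotation": [0,0,0],"hand": 28},
  {"delta_pos": [0,0,0.52],"rotation": [0,0,0],"hand": 28},
])

```text
t: 35.2
ee_pos: [0.495, -0.1137, 0.0791]
tool_rot: [[0.971, 0.239, -0.002], [0.239, -0.971, 0.0], [-0.002, -0.001, -1.0]]
ft_force: [-0.7, -0.6, -0.5]
width: 0.0352
```

```bash
python3 -c "
from h import *
snap('wrist','w28.png')
goto(.4951,-.1124,.0795,13.9)"
```

```text
t 35.25 pos [ 0.4953 -0.1138  0.0795] xang 13.9 q6 63.2 w 0.0355 F [ 0.  -0.3  0.3]
delta_pos [ 0.003 -0.028  0.001] rot [-0.005  0.011 -0.007]
```

View pics/w28.png

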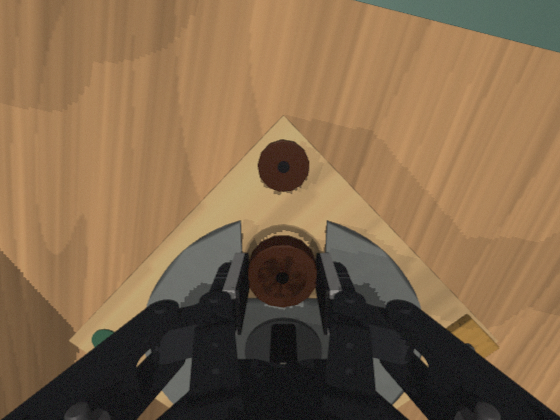

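The wheel is centred in the slot: mark (282,278), slot edges 241 and 327. Release.

>>> move_arm([
  {"delta_pos": [0.01,-0.03,0],"rotation": [0,0,0],"hand": 28},
  {"delta_pos": [0.01,-0.03,0],"rotation": [0,0,0],"hand": 28},
  {"delta_pos": [0.01,-0.03,0],"rotation": [0,0,0],"hand": 55},
  {"delta_pos": [0.01,-0.03,0],"rotation": [0,0,0],"hand": 55},
  {"delta_pos": [0.01,-0.03,-0.5],"rotation": [0,0,0],"hand": 55},
])

```text
t: 35.75
ee_pos: [0.4933, -0.1116, 0.1026]
tool_rot: [[0.971, 0.24, -0.007], [0.24, -0.971, 0.002], [-0.006, -0.003, -1.0]]
ft_force: [0.3, -0.3, -0.7]
width: 0.0552
```

```bash
python3 -c "
from h import *
p,d,o=snap('wrist','w29.png'); print(wproj(o,(.4957,-.1146,.02)))
goto(.435,.185,.15,13.9)"
```

```text
(np.float64(284.8646538001104), np.float64(230.15483955913314))
t 35.8 pos [ 0.4969 -0.1125  0.1082] xang 13.9 q6 63.4 w 0.0552 F [-0.  -0.1  3.1]
delta_pos [ 0.226 -6.072 -0.842] rot [ 0.011 -0.023 -0.006]
```

View pics/w29.png

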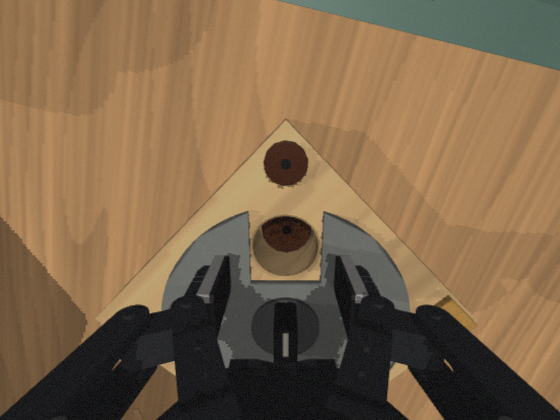

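The first dark wheel is flat in the bore, mark (286,230). Next is dark E at about (0.435,0.185).

>>> move_arm([
  {"delta_pos": [0,-0.5,-0.8],"rotation": [0,0,0],"hand": 50},
  {"delta_pos": [0.22,-6.07,-0.8],"rotation": [0,0,0],"hand": 50},
  {"delta_pos": [0.22,-6.07,-0.8],"rotation": [0,0,0],"hand": 50},
  {"delta_pos": [0.22,-6.07,-0.8],"rotation": [0,0,0],"hand": 50},
  {"delta_pos": [0.22,-6.07,-0.8],"rotation": [0,0,0],"hand": 50},
])

```text
t: 36.3
ee_pos: [0.4494, 0.1097, 0.1457]
tool_rot: [[0.971, 0.239, 0.002], [0.239, -0.971, 0.0], [0.002, -0.0, -1.0]]
ft_force: [0.7, 0.1, -0.3]
width: 0.0501
```

```bash
python3 -c "
from h import *
goto(.435,.185,.14,13.9)"
```

```text
t 36.3 pos [0.4494 0.1097 0.1457] xang 13.8 q6 89.9 w 0.0501 F [ 0.7  0.1 -0.3]
delta_pos [ 0.08  -1.532  0.113] rot [-0.    -0.018 -0.013]
```

>>> move_arm([
  {"delta_pos": [0.08,-1.53,0.11],"rotation": [0,0,0],"hand": 50},
  {"delta_pos": [0.08,-1.53,0.11],"rotation": [0,0,0],"hand": 50},
  {"delta_pos": [0.08,-1.53,0.11],"rotation": [0,0,0],"hand": 50},
  {"delta_pos": [0.08,-1.53,0.11],"rotation": [0,0,0],"hand": 50},
])

```text
t: 36.7
ee_pos: [0.4351, 0.1837, 0.1397]
tool_rot: [[0.97, 0.241, 0.0], [0.241, -0.97, -0.0], [0.0, 0.0, -1.0]]
ft_force: [0.2, -0.4, 1.0]
width: 0.0495
```

```bash
python3 -c "
from h import *
p,d,o=snap('wrist','w30.png')
for P in [(.435,.185,.014),(.430,.3,.014)]: print(wproj(o,P))
goto(.435,.185,.0265,13.9)"
```

```text
(np.float64(282.13095107657387), np.float64(206.12808345211818))
(np.float64(312.1364361257014), np.float64(64.40229610448003))
t 36.75 pos [0.4353 0.1829 0.1397] xang 13.9 q6 98.9 w 0.0498 F [ 0.1 -0.1 -0.1]
delta_pos [ 0.004 -0.042  2.264] rot [ 0.004 -0.002 -0.003]
```

View pics/w30.png

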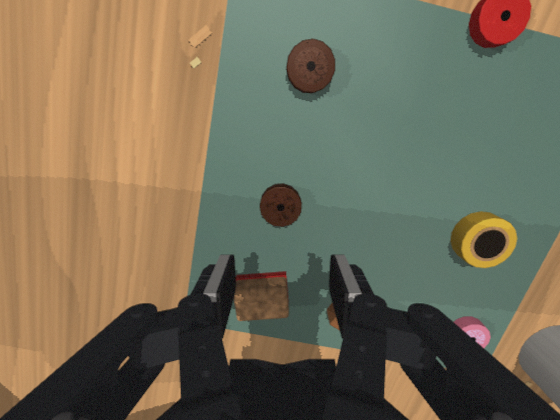

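Dark E's mark is at (280,208), within 2 mm of the prediction. Descending.

>>> move_arm([
  {"delta_pos": [-0.02,-0.02,0.8],"rotation": [0,0,0],"hand": 48},
  {"delta_pos": [-0.02,-0.02,1.5],"rotation": [0,0,0],"hand": 48},
  {"delta_pos": [-0.02,-0.02,1.9],"rotation": [0,0,0],"hand": 48},
  {"delta_pos": [-0.02,-0.02,1.9],"rotation": [0,0,0],"hand": 48},
  {"delta_pos": [-0.02,-0.02,1.9],"rotation": [0,0,0],"hand": 48},
])

```text
t: 37.25
ee_pos: [0.4344, 0.1829, 0.0449]
tool_rot: [[0.971, 0.238, -0.0], [0.238, -0.971, -0.0], [-0.0, 0.0, -1.0]]
ft_force: [0.0, 0.5, -0.6]
width: 0.0478
```

```bash
python3 -c "
from h import *
p,d,o=snap('wrist','w31.png')
goto(.434,.1838,.0265,13.9)"
```

```text
t 37.3 pos [0.4352 0.1835 0.0457] xang 13.8 q6 99.1 w 0.0481 F [-0.1  0.3  0.3]
delta_pos [-0.022 -0.012  0.384] rot [-0.002 -0.017 -0.022]
```

View pics/w31.png

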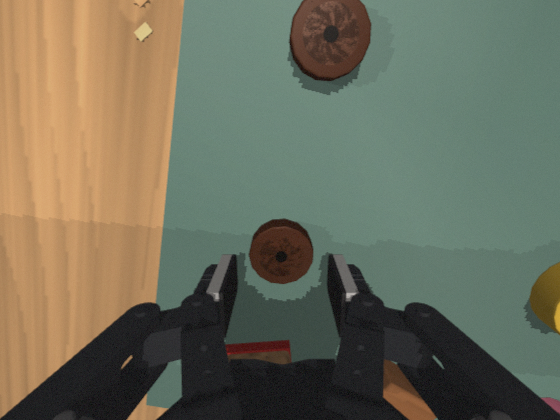

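The wheel (281,252) is centred between the jaws. Grip, then lift.

>>> move_arm([
  {"delta_pos": [-0.01,-0.01,0.2],"rotation": [0,0,0],"hand": 48},
  {"delta_pos": [-0.01,-0.01,0.38],"rotation": [0,0,0],"hand": 48},
  {"delta_pos": [-0.01,-0.01,0.38],"rotation": [0,0,0],"hand": 48},
  {"delta_pos": [-0.01,-0.01,0.38],"rotation": [0,0,0],"hand": 28},
  {"delta_pos": [-0.01,-0.01,0.38],"rotation": [0,0,0],"hand": 28},
])

```text
t: 37.8
ee_pos: [0.4335, 0.1845, 0.0258]
tool_rot: [[0.971, 0.24, 0.0], [0.24, -0.971, 0.0], [0.0, -0.0, -1.0]]
ft_force: [-0.8, 0.6, 0.4]
width: 0.0355
```

>>> move_arm([
  {"delta_pos": [0,0,0],"rotation": [0,0,0],"hand": 28},
  {"delta_pos": [0,0,0],"rotation": [0,0,0],"hand": 28},
])

```text
t: 38.0
ee_pos: [0.4335, 0.1844, 0.0258]
tool_rot: [[0.971, 0.24, 0.0], [0.24, -0.971, 0.0], [0.0, -0.0, -1.0]]
ft_force: [-0.1, 0.1, -0.1]
width: 0.0357
```

>>> move_arm([
  {"delta_pos": [0,0,-0.5],"rotation": [0,0,0],"hand": 28},
  {"delta_pos": [0,0,-1.3],"rotation": [0,0,0],"hand": 28},
  {"delta_pos": [0,0,-2.1],"rotation": [0,0,0],"hand": 28},
  {"delta_pos": [0,0,-2.5],"rotation": [0,0,0],"hand": 28},
  {"delta_pos": [0,0,-2.5],"rotation": [0,0,0],"hand": 28},
])

```text
t: 38.5
ee_pos: [0.4358, 0.1854, 0.1542]
tool_rot: [[0.971, 0.24, 0.007], [0.24, -0.971, 0.003], [0.008, -0.001, -1.0]]
ft_force: [0.3, -0.4, -0.0]
width: 0.0355
```

```bash
python3 -c "
from h import *
p,d,o=snap('wrist','w32.png'); crop(p,200,210,370,380,4,'w32c.png')
goto(.4955,-.114,.15,13.9)"
```

```text
t 38.55 pos [0.4345 0.1848 0.1521] xang 13.9 q6 99.2 w 0.0357 F [-0.3  0.1  0.2]
delta_pos [-0.248  6.094  0.037] rot [-0.006 -0.038 -0.004]
```

View pics/w32c.png

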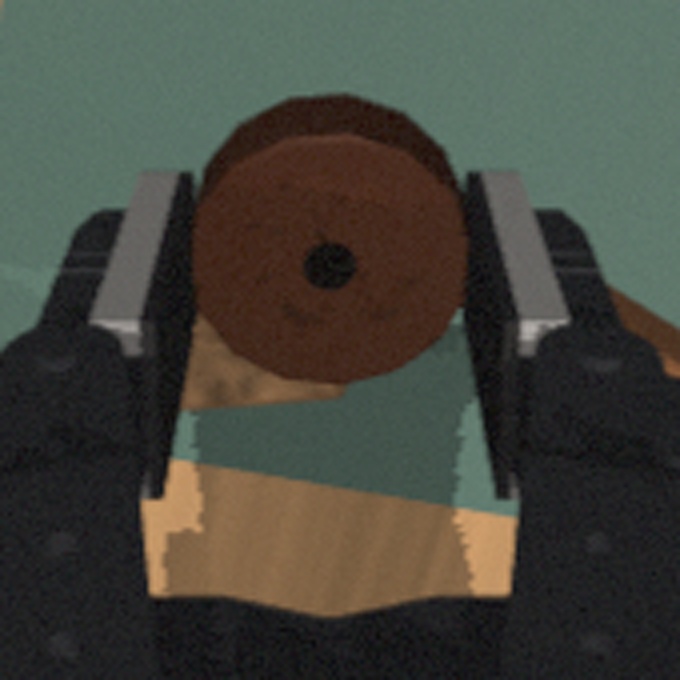

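Held flat, mark (282,276). Carrying.

>>> move_arm([
  {"delta_pos": [-0.25,6.08,0],"rotation": [0,0,0],"hand": 28},
  {"delta_pos": [-0.25,6.08,0],"rotation": [0,0,0],"hand": 28},
  {"delta_pos": [-0.25,6.08,0],"rotation": [0,0,0],"hand": 28},
  {"delta_pos": [-0.25,6.08,0],"rotation": [0,0,0],"hand": 28},
  {"delta_pos": [-0.25,6.08,0],"rotation": [0,0,0],"hand": 28},
])

```text
t: 39.05
ee_pos: [0.4822, -0.0624, 0.1488]
tool_rot: [[0.971, 0.24, -0.003], [0.24, -0.971, 0.001], [-0.003, -0.001, -1.0]]
ft_force: [0.6, 0.4, -0.5]
width: 0.0356
```

```bash
python3 -c "
from h import *
goto(.4953,-.1131,.15,13.9)"
```

```text
t 39.05 pos [ 0.4822 -0.0624  0.1488] xang 13.9 q6 68.7 w 0.0356 F [ 0.6  0.4 -0.5]
delta_pos [ 0.011  1.048 -0.025] rot [-0.012  0.027 -0.001]
```

>>> move_arm([
  {"delta_pos": [0.01,1.05,0],"rotation": [0,0,0],"hand": 28},
  {"delta_pos": [0.01,1.05,0],"rotation": [0,0,0],"hand": 28},
  {"delta_pos": [0.01,1.05,0],"rotation": [0,0,0],"hand": 28},
  {"delta_pos": [0.01,1.05,0],"rotation": [0,0,0],"hand": 28},
])

```text
t: 39.45
ee_pos: [0.4951, -0.1105, 0.1492]
tool_rot: [[0.971, 0.24, -0.003], [0.24, -0.971, 0.001], [-0.003, -0.002, -1.0]]
ft_force: [0.6, 0.7, -1.2]
width: 0.0354
```

```bash
python3 -c "
from h import *
goto(.4953,-.1131,.11,13.9)"
```

```text
t 39.45 pos [ 0.4951 -0.1105  0.1492] xang 13.9 q6 63.5 w 0.0354 F [ 0.6  0.7 -1.2]
delta_pos [-0.007  0.053  0.785] rot [-0.018  0.026  0.001]
```

>>> move_arm([
  {"delta_pos": [-0.01,0.05,0.3],"rotation": [0,0,0],"hand": 28},
  {"delta_pos": [-0.01,0.05,0.6],"rotation": [0,0,0],"hand": 28},
  {"delta_pos": [-0.01,0.05,0.9],"rotation": [0,0,0],"hand": 28},
  {"delta_pos": [-0.01,0.05,0.9],"rotation": [0,0,0],"hand": 28},
  {"delta_pos": [-0.01,0.05,0.9],"rotation": [0,0,0],"hand": 28},
])

```text
t: 39.95
ee_pos: [0.496, -0.1125, 0.1055]
tool_rot: [[0.97, 0.242, -0.001], [0.242, -0.97, 0.0], [-0.001, -0.001, -1.0]]
ft_force: [1.1, -0.2, 0.4]
width: 0.0353
```

```bash
python3 -c "
from h import *
goto(.4953,-.1131,.079,13.9)"
```

```text
t 39.95 pos [ 0.496  -0.1125  0.1055] xang 14.0 q6 63.2 w 0.0353 F [ 1.1 -0.2  0.4]
delta_pos [-0.016  0.009  0.53 ] rot [-0.007  0.01   0.018]
```

>>> move_arm([
  {"delta_pos": [-0.01,0,0.15],"rotation": [0,0,0],"hand": 28},
  {"delta_pos": [-0.01,0,0.3],"rotation": [0,0,0],"hand": 28},
  {"delta_pos": [-0.01,0,0.4],"rotation": [0,0,0],"hand": 28},
  {"delta_pos": [-0.01,0,0.52],"rotation": [0,0,0],"hand": 28},
  {"delta_pos": [-0.01,0,0.52],"rotation": [0,0,0],"hand": 28},
])

```text
t: 40.45
ee_pos: [0.4952, -0.1141, 0.0786]
tool_rot: [[0.971, 0.24, -0.002], [0.24, -0.971, 0.0], [-0.002, -0.001, -1.0]]
ft_force: [0.2, -0.2, 0.4]
width: 0.0356
```

```bash
python3 -c "
from h import *
snap('wrist','w33.png')
goto(.4953,-.1131,.079,13.9)"
```

```text
t 40.5 pos [ 0.4955 -0.1142  0.079 ] xang 13.9 q6 63.2 w 0.0357 F [-0.8 -0.1  0.2]
delta_pos [ 0.001 -0.022  0.   ] rot [-0.005  0.01  -0.007]
```

View pics/w33.png

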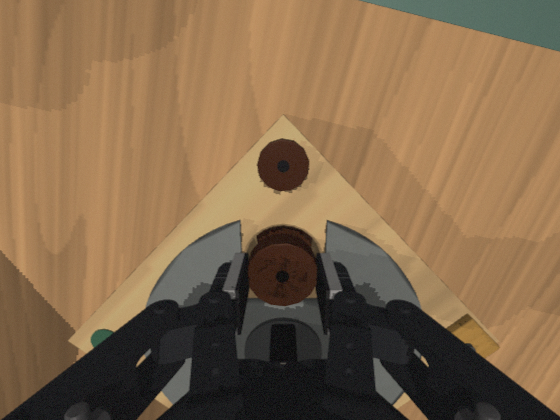

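Centred in the slot. Release.

>>> move_arm([
  {"delta_pos": [0,-0.02,0],"rotation": [0,0,0],"hand": 28},
  {"delta_pos": [0,-0.02,0],"rotation": [0,0,0],"hand": 28},
  {"delta_pos": [0,-0.02,0],"rotation": [0,0,0],"hand": 55},
  {"delta_pos": [0,-0.02,0],"rotation": [0,0,0],"hand": 55},
  {"delta_pos": [0,-0.02,-0.5],"rotation": [0,0,0],"hand": 55},
])

```text
t: 41.0
ee_pos: [0.4931, -0.1126, 0.1021]
tool_rot: [[0.971, 0.24, -0.007], [0.24, -0.971, 0.002], [-0.006, -0.003, -1.0]]
ft_force: [0.2, -0.9, 0.2]
width: 0.055
```

```bash
python3 -c "
from h import *
p,d,o=snap('wrist','w34.png'); print(wproj(o,(.4957,-.1146,.034)))
goto(.430,.2995,.15,13.9)"
```

```text
(np.float64(285.53045351585496), np.float64(236.75212020122837))
t 41.05 pos [ 0.4968 -0.1135  0.1077] xang 13.9 q6 63.3 w 0.0551 F [ 1.3 -0.1  2.1]
delta_pos [ 0.685 -8.337 -0.854] rot [ 0.012 -0.023 -0.005]
```

View pics/w34.png

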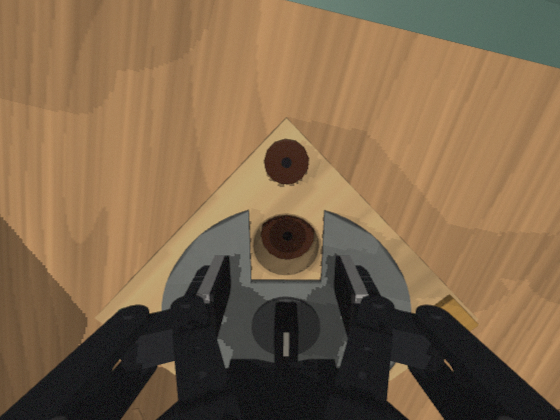

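The second dark wheel is flat, mark (287,237). Last is dark D at about (0.430,0.300).

>>> move_arm([
  {"delta_pos": [0,-0.5,-0.8],"rotation": [0,0,0],"hand": 50},
  {"delta_pos": [0.68,-8.33,-0.8],"rotation": [0,0,0],"hand": 50},
  {"delta_pos": [0.68,-8.33,-0.8],"rotation": [0,0,0],"hand": 50},
  {"delta_pos": [0.68,-8.33,-0.8],"rotation": [0,0,0],"hand": 50},
  {"delta_pos": [0.68,-8.33,-0.8],"rotation": [0,0,0],"hand": 50},
])

```text
t: 41.55
ee_pos: [0.4586, 0.1104, 0.1451]
tool_rot: [[0.971, 0.239, 0.002], [0.239, -0.971, 0.0], [0.002, -0.0, -1.0]]
ft_force: [1.6, -0.5, 0.4]
width: 0.0504
```

```bash
python3 -c "
from h import *
goto(.430,.2995,.14,13.9)"
```

```text
t 41.55 pos [0.4586 0.1104 0.1451] xang 13.8 q6 89.7 w 0.0504 F [ 1.6 -0.5  0.4]
delta_pos [ 0.348 -3.81   0.103] rot [ 0.    -0.017 -0.012]
```

>>> move_arm([
  {"delta_pos": [0.35,-3.81,0.1],"rotation": [0,0,0],"hand": 50},
  {"delta_pos": [0.35,-3.81,0.1],"rotation": [0,0,0],"hand": 50},
  {"delta_pos": [0.35,-3.81,0.1],"rotation": [0,0,0],"hand": 50},
  {"delta_pos": [0.35,-3.81,0.1],"rotation": [0,0,0],"hand": 50},
  {"delta_pos": [0.35,-3.81,0.1],"rotation": [0,0,0],"hand": 50},
])

```text
t: 42.05
ee_pos: [0.4295, 0.3029, 0.1397]
tool_rot: [[0.969, 0.247, 0.001], [0.247, -0.969, 0.003], [0.002, -0.002, -1.0]]
ft_force: [-0.9, -1.0, -0.6]
width: 0.0498
```

```bash
python3 -c "
from h import *
p,d,o=snap('wrist','w35.png')
print(wproj(o,(.430,.2995,.014)))
goto(.430,.2995,.0265,13.9)"
```

```text
(np.float64(281.2510679173495), np.float64(211.6422231242276))
t 42.1 pos [0.4296 0.3003 0.1395] xang 14.1 q6 110.8 w 0.0501 F [-1.  -1.  -0.4]
delta_pos [2.000e-03 1.900e-02 2.261e+00] rot [-0.003 -0.008  0.041]
```

View pics/w35.png

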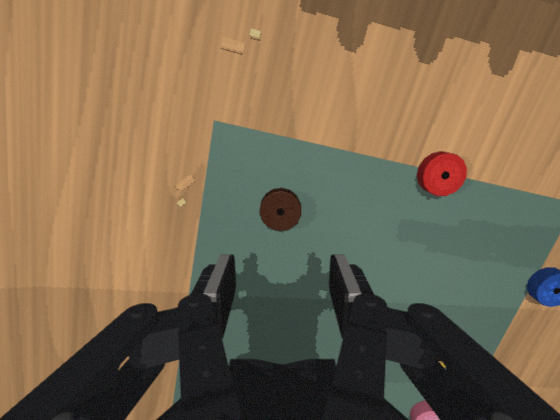

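Dark D's mark is at (280,211), as predicted. Descending.

>>> move_arm([
  {"delta_pos": [0,0,0.8],"rotation": [0,0,0],"hand": 48},
  {"delta_pos": [0,0,1.5],"rotation": [0,0,0],"hand": 48},
  {"delta_pos": [0,0,1.9],"rotation": [0,0,0],"hand": 48},
  {"delta_pos": [0,0,1.9],"rotation": [0,0,0],"hand": 48},
  {"delta_pos": [0,0,1.9],"rotation": [0,0,0],"hand": 48},
])

```text
t: 42.6
ee_pos: [0.4305, 0.2968, 0.0449]
tool_rot: [[0.971, 0.238, -0.0], [0.238, -0.971, -0.0], [-0.0, 0.0, -1.0]]
ft_force: [0.6, -0.1, 0.7]
width: 0.0483
```

```bash
python3 -c "
from h import *
goto(.4297,.2992,.0262,13.9)"
```

```text
t 42.6 pos [0.4305 0.2968 0.0449] xang 13.8 q6 110.8 w 0.0483 F [ 0.6 -0.1  0.7]
delta_pos [-0.004 -0.049  0.374] rot [ 0.003  0.004 -0.02 ]
```

>>> move_arm([
  {"delta_pos": [-0.01,-0.04,0.2],"rotation": [0,0,0],"hand": 48},
  {"delta_pos": [-0.01,-0.04,0.37],"rotation": [0,0,0],"hand": 48},
  {"delta_pos": [-0.01,-0.04,0.37],"rotation": [0,0,0],"hand": 48},
  {"delta_pos": [-0.01,-0.04,0.37],"rotation": [0,0,0],"hand": 28},
  {"delta_pos": [-0.01,-0.04,0.37],"rotation": [0,0,0],"hand": 28},
])

```text
t: 43.1
ee_pos: [0.4294, 0.2999, 0.0265]
tool_rot: [[0.971, 0.24, 0.001], [0.24, -0.971, 0.0], [0.001, -0.0, -1.0]]
ft_force: [0.3, -0.4, -0.0]
width: 0.0354
```

>>> move_arm([
  {"delta_pos": [0,0,0],"rotation": [0,0,0],"hand": 28},
  {"delta_pos": [0,0,0],"rotation": [0,0,0],"hand": 28},
])

```text
t: 43.3
ee_pos: [0.4294, 0.2999, 0.0264]
tool_rot: [[0.971, 0.24, 0.001], [0.24, -0.971, 0.0], [0.001, -0.0, -1.0]]
ft_force: [-0.4, 0.4, 1.3]
width: 0.0356
```

>>> move_arm([
  {"delta_pos": [0,0,-0.5],"rotation": [0,0,0],"hand": 28},
  {"delta_pos": [0,0,-1.3],"rotation": [0,0,0],"hand": 28},
  {"delta_pos": [0,0,-2.1],"rotation": [0,0,0],"hand": 28},
  {"delta_pos": [0,0,-2.5],"rotation": [0,0,0],"hand": 28},
  {"delta_pos": [0,0,-2.5],"rotation": [0,0,0],"hand": 28},
])

```text
t: 43.8
ee_pos: [0.4312, 0.3011, 0.1549]
tool_rot: [[0.971, 0.24, 0.007], [0.24, -0.971, 0.005], [0.007, -0.003, -1.0]]
ft_force: [0.3, 0.2, -1.2]
width: 0.0355
```

```bash
python3 -c "
from h import *
p,d,o=snap('wrist','w36.png'); crop(p,200,210,370,380,4,'w36c.png')
goto(.4955,-.114,.15,13.9)"
```

```text
t 43.85 pos [0.4301 0.3003 0.1526] xang 13.9 q6 111.1 w 0.0354 F [ 0.   0.3 -0.7]
delta_pos [-0.717  8.358  0.038] rot [-0.014 -0.036 -0.005]
```

View pics/w36c.png

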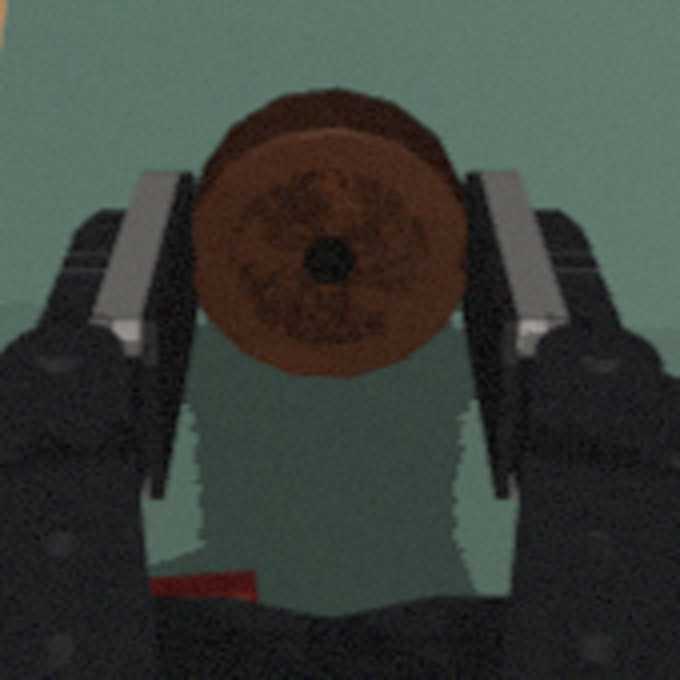

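Held flat, mark (282,275). Carrying.

>>> move_arm([
  {"delta_pos": [-0.72,8.3,0],"rotation": [0,0,0],"hand": 28},
  {"delta_pos": [-0.72,8.3,0],"rotation": [0,0,0],"hand": 28},
  {"delta_pos": [-0.72,8.3,0],"rotation": [0,0,0],"hand": 28},
  {"delta_pos": [-0.72,8.3,0],"rotation": [0,0,0],"hand": 28},
  {"delta_pos": [-0.72,8.3,0],"rotation": [0,0,0],"hand": 28},
])

```text
t: 44.35
ee_pos: [0.4665, 0.0507, 0.1492]
tool_rot: [[0.971, 0.24, -0.003], [0.24, -0.971, -0.0], [-0.003, -0.0, -1.0]]
ft_force: [2.1, 0.3, 0.0]
width: 0.0356
```

```bash
python3 -c "
from h import *
goto(.4955,-.114,.15,13.9)"
```

```text
t 44.35 pos [0.4665 0.0507 0.1492] xang 13.9 q6 82.3 w 0.0356 F [2.1 0.3 0. ]
delta_pos [-0.228  3.337 -0.017] rot [-0.004  0.032  0.001]
```

>>> move_arm([
  {"delta_pos": [-0.23,3.34,0],"rotation": [0,0,0],"hand": 28},
  {"delta_pos": [-0.23,3.34,0],"rotation": [0,0,0],"hand": 28},
  {"delta_pos": [-0.23,3.34,0],"rotation": [0,0,0],"hand": 28},
  {"delta_pos": [-0.23,3.34,0],"rotation": [0,0,0],"hand": 28},
  {"delta_pos": [-0.23,3.34,0],"rotation": [0,0,0],"hand": 28},
])

```text
t: 44.85
ee_pos: [0.4958, -0.1148, 0.1489]
tool_rot: [[0.972, 0.235, -0.003], [0.235, -0.972, 0.0], [-0.003, -0.001, -1.0]]
ft_force: [-0.4, 0.4, -1.1]
width: 0.035
```

```bash
python3 -c "
from h import *
goto(.4955,-.114,.11,13.9)"
```

```text
t 44.85 pos [ 0.4958 -0.1148  0.1489] xang 13.6 q6 63.4 w 0.035 F [-0.4  0.4 -1.1]
delta_pos [ 0.001 -0.015  0.778] rot [-0.011  0.029 -0.052]
```

>>> move_arm([
  {"delta_pos": [0,0,0.3],"rotation": [0,0,0],"hand": 28},
  {"delta_pos": [0,0,0.6],"rotation": [0,0,0],"hand": 28},
  {"delta_pos": [0,0,0.8],"rotation": [0,0,0],"hand": 28},
  {"delta_pos": [0,0,0.8],"rotation": [0,0,0],"hand": 28},
  {"delta_pos": [0,0,0.8],"rotation": [0,0,0],"hand": 28},
])

```text
t: 45.35
ee_pos: [0.4964, -0.1115, 0.1107]
tool_rot: [[0.971, 0.241, -0.001], [0.241, -0.971, 0.0], [-0.001, -0.001, -1.0]]
ft_force: [0.3, -0.2, -0.2]
width: 0.0358
```

```bash
python3 -c "
from h import *
goto(.4955,-.114,.0795,13.9)"
```

```text
t 45.35 pos [ 0.4964 -0.1115  0.1107] xang 13.9 q6 63.4 w 0.0358 F [ 0.3 -0.2 -0.2]
delta_pos [-0.028  0.045  0.624] rot [-0.007  0.011  0.005]
```

>>> move_arm([
  {"delta_pos": [-0.01,0.03,0.2],"rotation": [0,0,0],"hand": 28},
  {"delta_pos": [-0.01,0.03,0.4],"rotation": [0,0,0],"hand": 28},
  {"delta_pos": [-0.01,0.03,0.5],"rotation": [0,0,0],"hand": 28},
  {"delta_pos": [-0.01,0.03,0.62],"rotation": [0,0,0],"hand": 28},
  {"delta_pos": [-0.01,0.03,0.62],"rotation": [0,0,0],"hand": 28},
])

```text
t: 45.85
ee_pos: [0.4958, -0.1137, 0.0791]
tool_rot: [[0.971, 0.24, -0.002], [0.24, -0.971, 0.0], [-0.002, -0.001, -1.0]]
ft_force: [-0.1, 0.1, -0.3]
width: 0.0356
```

```bash
python3 -c "
from h import *
snap('wrist','w37.png')
goto(.4955,-.114,.0795,13.9)"
```

```text
t 45.9 pos [ 0.4962 -0.1138  0.0795] xang 13.9 q6 63.2 w 0.0357 F [ 0.5 -1.   0.6]
delta_pos [-0.014  0.001  0.001] rot [-0.005  0.01  -0.006]
```

View pics/w37.png

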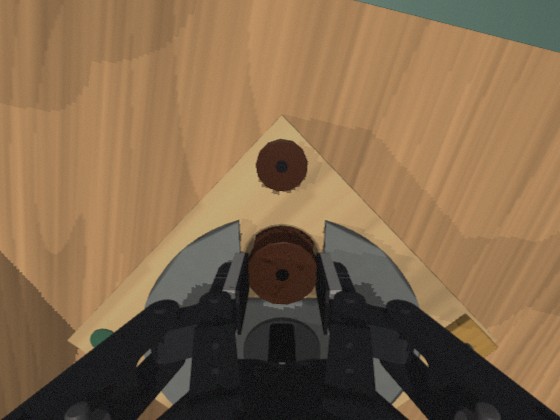

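Centred: mark (282,275), slot edges 239 and 325. Release.

>>> move_arm([
  {"delta_pos": [-0.01,0,0],"rotation": [0,0,0],"hand": 28},
  {"delta_pos": [-0.01,0,0],"rotation": [0,0,0],"hand": 28},
  {"delta_pos": [-0.01,0,0],"rotation": [0,0,0],"hand": 55},
  {"delta_pos": [-0.01,0,0],"rotation": [0,0,0],"hand": 55},
  {"delta_pos": [-0.01,0,-0.6],"rotation": [0,0,0],"hand": 55},
])

```text
t: 46.4
ee_pos: [0.493, -0.1132, 0.1071]
tool_rot: [[0.971, 0.24, -0.008], [0.24, -0.971, 0.002], [-0.007, -0.004, -1.0]]
ft_force: [-0.8, -0.0, -0.6]
width: 0.0551
```

>>> move_arm([
  {"delta_pos": [0,0,-0.8],"rotation": [0,0,0],"hand": 50},
  {"delta_pos": [0,0,-0.8],"rotation": [0,0,0],"hand": 50},
  {"delta_pos": [0,0,-0.8],"rotation": [0,0,0],"hand": 50},
])

```text
t: 46.7
ee_pos: [0.4971, -0.1142, 0.1514]
tool_rot: [[0.971, 0.24, 0.003], [0.24, -0.971, -0.001], [0.003, 0.002, -1.0]]
ft_force: [-0.5, 0.0, -0.3]
width: 0.05
```

```bash
python3 -c "
from h import *
p,d,o=snap('wrist','w38.png'); print(wproj(o,(.4957,-.1146,.048)))
goto(.509,-.168,.15,13.9)"
```

```text
(np.float64(279.7477998171078), np.float64(215.99757536546366))
t 46.75 pos [ 0.496  -0.1139  0.1501] xang 13.9 q6 63.2 w 0.0501 F [ 0.  -0.4 -0.7]
delta_pos [-0.008  1.112  0.003] rot [ 0.002 -0.004 -0.005]
```

View pics/w38.png

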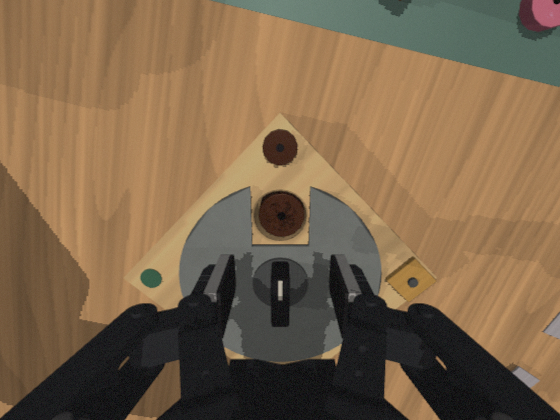

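All three dark wheels are flat in the bore; the top mark is at (281,215), predicted (280,216). Now turning the dial home (+90°), gripping at z about 0.082.

>>> move_arm([
  {"delta_pos": [0,1.1,0],"rotation": [0,0,0],"hand": 45},
  {"delta_pos": [0,1.1,0],"rotation": [0,0,0],"hand": 45},
  {"delta_pos": [0,1.1,0],"rotation": [0,0,0],"hand": 45},
  {"delta_pos": [0,1.1,0.5],"rotation": [0,0,0],"hand": 45},
  {"delta_pos": [0,1.1,0.8],"rotation": [0,0,0],"hand": 45},
])

```text
t: 47.25
ee_pos: [0.5079, -0.1662, 0.1081]
tool_rot: [[0.971, 0.24, -0.003], [0.24, -0.971, 0.001], [-0.002, -0.002, -1.0]]
ft_force: [-0.1, -0.1, -0.3]
width: 0.0451
```

```bash
python3 -c "
from h import *
snap('wrist','w39.png')
goto(.509,-.168,.0825,13.9)"
```

```text
t 47.3 pos [ 0.5062 -0.1655  0.1056] xang 13.9 q6 58.0 w 0.0456 F [-0.2 -0.6 -1.9]
delta_pos [0.046 0.064 0.462] rot [-0.044  0.061  0.   ]
```

View pics/w39.png

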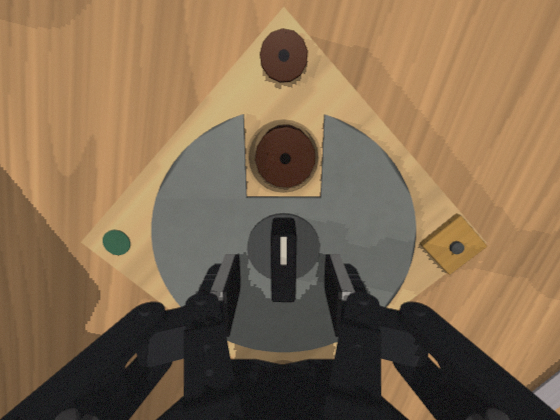

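The knob is at (284,258), aligned with the jaws, and the dark column is flat at (285,157). Going down.

>>> move_arm([
  {"delta_pos": [0.02,0.05,0.2],"rotation": [0,0,0],"hand": 45},
  {"delta_pos": [0.02,0.05,0.4],"rotation": [0,0,0],"hand": 45},
  {"delta_pos": [0.02,0.05,0.46],"rotation": [0,0,0],"hand": 30},
  {"delta_pos": [0.02,0.05,0.46],"rotation": [0,0,0],"hand": 25},
  {"delta_pos": [0.02,0.05,0.46],"rotation": [0,0,0],"hand": 25},
])

```text
t: 47.8
ee_pos: [0.5112, -0.1696, 0.0875]
tool_rot: [[0.971, 0.24, 0.001], [0.24, -0.971, -0.0], [0.001, 0.0, -1.0]]
ft_force: [0.2, -0.5, -0.6]
width: 0.025
```

```bash
python3 -c "
from h import *
goto(.509,-.168,.0825,13.9)"
```

```text
t 47.8 pos [ 0.5112 -0.1696  0.0875] xang 13.9 q6 57.8 w 0.025 F [ 0.2 -0.5 -0.6]
delta_pos [-0.035 -0.041  0.1  ] rot [ 0.003 -0.006 -0.005]
```

>>> move_arm([
  {"delta_pos": [-0.035,-0.04,0.1],"rotation": [0,0,0],"hand": 25},
  {"delta_pos": [-0.035,-0.04,0.1],"rotation": [0,0,0],"hand": 25},
  {"delta_pos": [-0.035,-0.04,0.1],"rotation": [0,0,0],"hand": 5},
  {"delta_pos": [-0.035,-0.04,0.1],"rotation": [0,0,0],"hand": 5},
  {"delta_pos": [-0.035,-0.04,0.1],"rotation": [0,0,0],"hand": 5},
], grip_force=90)

```text
t: 48.3
ee_pos: [0.5088, -0.1678, 0.0823]
tool_rot: [[0.971, 0.24, 0.0], [0.24, -0.971, 0.0], [0.0, -0.0, -1.0]]
ft_force: [0.8, 2.2, 1.2]
width: 0.0123
```

>>> move_arm([
  {"delta_pos": [0,0,0],"rotation": [0,0,-1],"hand": 0},
  {"delta_pos": [0,0,0],"rotation": [0,0,-2],"hand": 0},
  {"delta_pos": [0,0,0],"rotation": [0,0,-3],"hand": 0},
  {"delta_pos": [0,0,0],"rotation": [0,0,-4],"hand": 0},
  {"delta_pos": [0,0,0],"rotation": [0,0,-5],"hand": 0},
])

```text
t: 48.8
ee_pos: [0.5087, -0.1681, 0.0824]
tool_rot: [[0.726, 0.687, 0.001], [0.687, -0.726, 0.002], [0.002, -0.001, -1.0]]
ft_force: [-10.8, 20.0, 2.1]
width: 0.0123
```

```bash
python3 -c "
from h import *
snap('wrist','w40.png')
goto(.509,-.168,.0825,103.9)"
```

```text
t 48.85 pos [ 0.5084 -0.1679  0.0826] xang 44.0 q6 27.6 w 0.0119 F [-0.8  4.9  3.8]
delta_pos [0.007 0.009 0.001] rot [-4.000e-03 -1.400e-02 -9.975e+00]
```

View pics/w40.png

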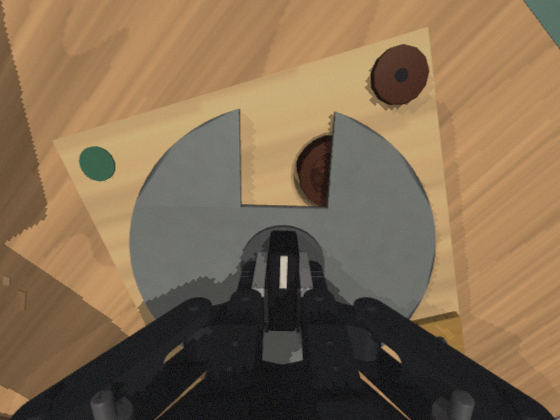

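The dial follows well at this grip: the slot, (287,160), is aligned with the jaws one click on. Continuing +60°.

>>> move_arm([
  {"delta_pos": [0,0,0],"rotation": [0,0,-1],"hand": 0},
  {"delta_pos": [0,0,0],"rotation": [0,0,-2],"hand": 0},
  {"delta_pos": [0,0,0],"rotation": [0,0,-3],"hand": 0},
  {"delta_pos": [0,0,0],"rotation": [0,0,-4],"hand": 0},
  {"delta_pos": [0,0,0],"rotation": [0,0,-5],"hand": 0},
])

```text
t: 49.35
ee_pos: [0.5085, -0.1681, 0.0824]
tool_rot: [[0.275, 0.961, -0.0], [0.961, -0.275, 0.0], [0.0, -0.0, -1.0]]
ft_force: [-1.6, 1.9, 2.2]
width: 0.0118
```

>>> move_arm([
  {"delta_pos": [0,0,0],"rotation": [0,0,-1],"hand": 0},
  {"delta_pos": [0,0,0],"rotation": [0,0,-2],"hand": 0},
  {"delta_pos": [0,0,0],"rotation": [0,0,-3],"hand": 0},
  {"delta_pos": [0,0,0],"rotation": [0,0,-4],"hand": 0},
  {"delta_pos": [0,0,0],"rotation": [0,0,-5],"hand": 0},
])

```text
t: 49.85
ee_pos: [0.5086, -0.1683, 0.0824]
tool_rot: [[-0.235, 0.972, 0.001], [0.972, 0.235, 0.002], [0.001, 0.001, -1.0]]
ft_force: [0.7, 0.2, 3.6]
width: 0.0119
```

```bash
python3 -c "
from h import *
snap('wrist','w41.png')
goto(.509,-.168,.0825,103.9)"
```

```text
t 49.9 pos [ 0.5086 -0.1682  0.0823] xang 104.1 q6 -32.4 w 0.0122 F [-0.7  1.7  1.7]
delta_pos [ 0.002  0.009 -0.004] rot [ 0.005 -0.006  0.036]
```

View pics/w41.png

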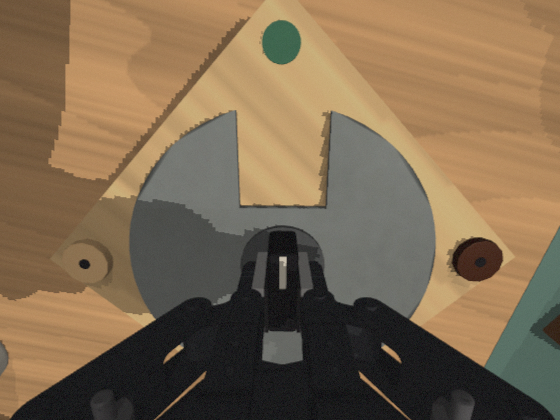

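The slot (283,160) points at the green dot (282,42): home. Releasing and retreating.

>>> move_arm([
  {"delta_pos": [0,0,0],"rotation": [0,0,0],"hand": 40},
  {"delta_pos": [0,0,0],"rotation": [0,0,0],"hand": 45},
  {"delta_pos": [0,0,-0.8],"rotation": [0,0,0],"hand": 45},
  {"delta_pos": [0,0,-1.7],"rotation": [0,0,0],"hand": 45},
  {"delta_pos": [0,0,-2.6],"rotation": [0,0,0],"hand": 45},
])

```text
t: 50.4
ee_pos: [0.5083, -0.1679, 0.2132]
tool_rot: [[-0.239, 0.971, -0.001], [0.971, 0.239, -0.0], [0.0, -0.001, -1.0]]
ft_force: [0.6, -0.8, -0.1]
width: 0.0453
```

>>> move_arm([
  {"delta_pos": [-4,-4,0],"rotation": [0,0,0],"hand": 45},
  {"delta_pos": [-4,-4,0],"rotation": [0,0,0],"hand": 45},
  {"delta_pos": [-4,-4,0],"rotation": [0,0,0],"hand": 45},
  {"delta_pos": [-4,-4,0],"rotation": [0,0,0],"hand": 45},
  {"delta_pos": [-4,-4,0],"rotation": [0,0,0],"hand": 45},
])

```text
t: 50.9
ee_pos: [0.3784, -0.3835, 0.2124]
tool_rot: [[-0.24, 0.971, 0.0], [0.971, 0.24, -0.001], [-0.001, 0.0, -1.0]]
ft_force: [0.5, -0.9, 1.1]
width: 0.0447
```

```bash
python3 -c "
from h import *
snap('top','t42.png');snap('side','s42.png')
print(observe()['t'],observe()['ee_pos'])"
```

```text
51.0 [ 0.37618046 -0.38686447  0.21209338]
```

View pics/t42.png

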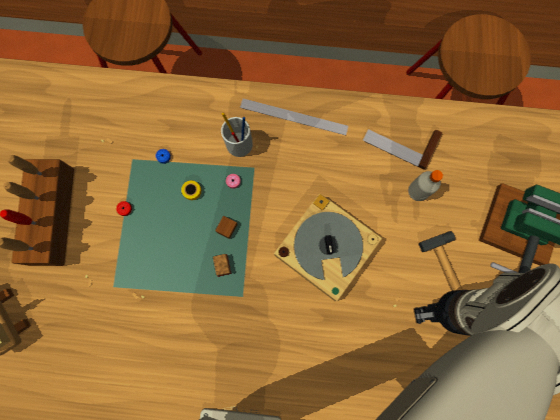

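View pics/s42.png

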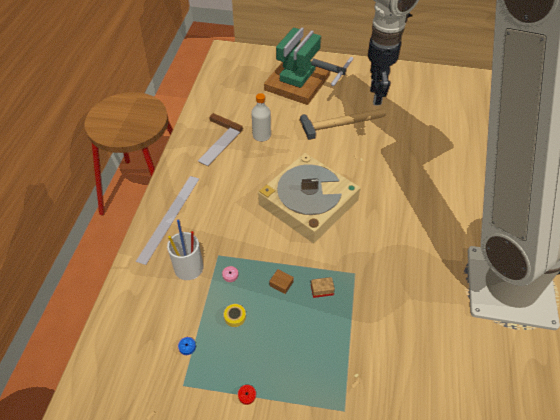

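No wheels are left on the bench, the other things are in place, and the slot (332,268) faces the green dot (335,291). One numeric check of the dial angle before handing in.

```bash
python3 -c "
from h import *
p,d,o=snap('top'); crop(p,265,185,395,310,4.5,'c43.png')
g=blobs('top',masks(p)['green'],.052,15,200); print(g)"
```

```text
[(545.8, 211.2, 97, array([ 0.65  , -0.6989])), (524.7, 233.9, 19, array([ 0.5873, -0.6463])), (335.0, 290.6, 25, array([ 0.4025, -0.193 ]))]
```

View pics/c43.png

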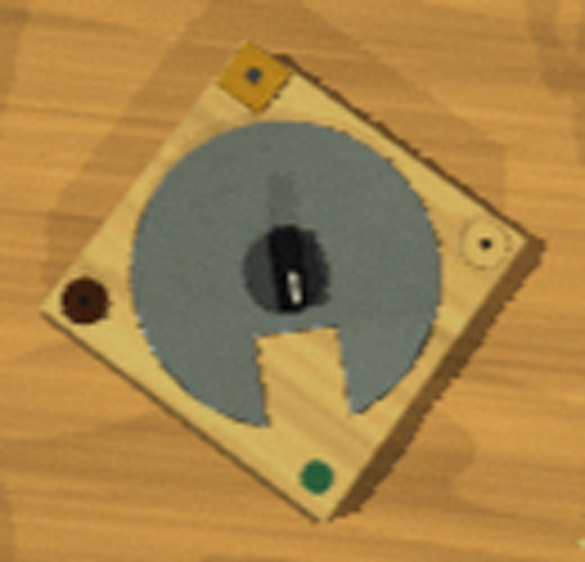

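The slot axis (297,333)→(309,420) lines up with the green dot at (317,477) to under 1° (0.02 rad).

```bash
python3 -c "
from h import *
print(robot.sign_off())"
```

```text
the job is handed in; nothing more can be done
None
```

All five wheels on the bench are in the magazine: two pale in tube_right, beside the pale sample, and three dark in tube_left, beside the dark sample. The dial is back at home, and I handed the job in at about t = 51 s of the 208 s allowed.

**Last checks:**
- **Wheels:** the wrist picture after each drop showed the wheel flat in its bore. The centre marks I checked against predicted positions were 1–2 pixels off (about 1 mm or less).
- **Dial:** in the last top view the slot lines up with the green dot to about 0.02 rad; the limit is 0.12.
- **Bench:** by eye, the final top and side views show no wheels left, the blue, red and pink look-alikes untouched, and the other things where they were. The arm was clear of everything.

**What went wrong on the way:**
- **Dial not at home at the start:** it stood one click off, at +30°.
- **Second pale wheel tipped:** I lowered it about 23 mm short of the bore and it touched the knob at about 5 N. I set it down flat on empty bench, regripped it and dropped it in properly.
- **Knob slipped on the turn to the dark bore:** the fingertips rubbed the cover, with a wrist reading of up to 41 N. That is far below the 120 N wrist limit, but about the 40 N limit that applies to the arm and gripper body. It was the fingertips that touched, and nothing was reported. I regripped slightly higher with more force, needed one correction to finish, and the turn home then went cleanly.

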